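# Stir the foil-wrapped chocolates to an even mix

## Robot

A 6-joint arm with a two-finger parallel gripper is mounted at the origin on the work surface. World frame = base frame: x ahead of the robot, y to its left, z up, the work surface at z = 0. Lengths are in m, angles in degrees, forces in N, time in s.
With the tool pointing down it reaches from about 0.3 to 0.75 m from the base axis. Payload 8.5 kg.
Tool frame: the origin (TCP) lies at the very end of the fingers, on their centre line; the grasp point (between the pads) lies 19 mm behind it; z points along the fingers, y is the line along which they close (so a half turn about z gives the same grasp; the last joint's range is limited). The gripper opens to 88 mm and grips with 3 to 60 N. Pads are 18 mm wide; open, the fingers measure 123 mm over their backs; the gripper's body (75 mm by 187 mm) begins 45 mm behind the grasp point.
Start: joints at [63.696, 21.807, 74.336, -0, 83.858, -12.336], TCP at [0.133, 0.534, 0.239] pointing down, gripper open.
Joint ranges: [-178.18, 178.18], [-50.72, 133.34], [12.68, 142.11], [-81.47, 261.47], [9.98, 163.14], [-165.26, 165.26]. Speed limits (degrees/s): [136.94, 136.94, 180, 180, 180, 180].

## Interface

Orientations are given as a 3x3 rotation matrix whose columns are the frame's x, y, z axes.
In Python, from station import env gives the robot as it stands.
- The arm moves only by the shell command python3 -m jog 'ROWS'. ROWS is JSON, a list of rows, each an object with "offset": the shift along the tool's x, y, z in mm, a list of three; "rotation": the turn, a rotation vector about the tool's x, y, z in degrees, a list of three; "grip": the finger opening in mm, from 0 to 88.1. A call has 1 to 5 rows; each row shifts and turns the commanded pose from where the row before left it, along the tool's axes as they then stand; what a row does not reach is not made up. A row lasts 1/10 s, in which the tool goes at most 50 mm and 8.59 degrees, less where a joint would pass 70% of its speed; a pose out of reach is approached as far as the arm can. A call with a gripper value outside its range is refused whole. The fingers move at their own pace and stop on an object; the grip force is fixed at half the most. Time passes only in rows, so rows that do not move let the fingers close. It gives the time, the measured TCP pose, the force, the opening and the grip force at its end, in the units of the state.
- env.observe(): the state, without advancing time (a new reading comes with each control period).
- env.snapshot(name): name is "scene" or "top" or "wrist"; returns the picture (420x560x3 uint8, red, green, blue); there is no depth.
- env.camera_model(name): a dict with "fx", "fy", "cx", "cy" (pixels), "extrinsics" (4x4, takes a point from world to camera coordinates); the wrist camera has in their place "hand_eye" (4x4, takes a point from camera to tool coordinates, whose origin is the TCP and whose axes are the flange's). Camera axes: x right, y up, looking along -z (the intrinsics and any distortion apply to the point x, -y, -z); pixel columns grow to the right and rows downward; lengths in m; the calibration is good to about 2 mm. A picture is of the moment at which its call begins: read the wrist's pose just before it. camera_model takes no time and is no camera call.
- env.close_job(): hands the job in; it is judged then, once.
Trained networks look in the newest picture that a camera, given by its name, has taken for a name from the list of things; names that differ only in an ending like _2 or _b are one class to them, and where a whole thing is asked for, a point or a joint stands for the part that bears it (a point fixed in the world has none). Each returns a list of dicts, best first, with "confidence" (0 to 1); they miss things now and then, are a little off and sometimes report something else, mostly with a low value. They report only what shows in the picture. A call takes as long as a camera call.
- env.look_for(camera, thing): "at" ([x, y, z] in m, in world coordinates, good to about 4 mm: the middle of the surface that is visible of it).
- env.masks_of(camera, thing): "mask" (420x560 bool, what is visible of it).
- env.place_of(camera, thing): "at" ([x, y, z] in m, in world coordinates, good to about 4 mm: a listed point, or the origin of a listed thing).
The state is a dict: "t": time; "joint_positions": joint angles; "joint_vel": joint speeds; "joint_efforts": joint torques, N m; "tool_pos": TCP position; "ee_rot": TCP orientation; "wrist_force": force on the tool from outside, world axes, zero at the start; "moment": the same for the moment, N m; "grip_width": finger opening in m; "finger_force": force on a finger pad.
Only numpy, scipy, OpenCV 4.12 (cv2) and the standard library are available. Lean on these libraries where they do the work, as an engineer would, in place of code of your own. Each camera call takes 0.05 s, during which the arm holds its last target. There are 200 camera calls.

## Task

Two bags of foil-wrapped chocolate balls, one red and one gold, have been tipped into the two sides of the white bowl: pick up the wooden spoon and stir them, working the head right down to the bottom of the bowl, until the colours are well mixed and every ball lies beside at least one of the other colour. Touch the chocolates only with the spoon, keep them all in the bowl, do not push the bowl across the table and leave the other things on the table alone. Then stand the spoon back in its steel pot, head down.

Things in the scene. Friction and masses are not known exactly. Their poses are not given: they have to be found in the camera images.
- spoon: Flat brown wooden stirring spoon with a straight end, 200 mm long, 12 mm thick, 45 g, standing head down in the steel pot and leaning on its rim about 25 degrees from upright, handle towards the robot's side. Origin: mid-length, flat underside; x axis to the head, y across. Handle 14 mm wide (y) to x = +20 mm, paddle head 32 mm wide from x = +38 mm to its end at x = +100 mm.
- spoon_tip (a point): Middle of the end of the spoon's head (spoon frame x = +100 mm, half thickness).
- spoon_grip (a point): Point on the middle of the handle, at half its thickness, 168 mm back from the tip and 32 mm from the handle's top end (spoon frame x = -68 mm).
- crock: Round steel utensil pot, fixed to the table, 72 mm across, 105 mm high, wall 4 mm, inner floor at 5 mm. Holds the spoon. Origin: centre of its underside.
- bowl: White ceramic bowl, loose, 0.9 kg: a push of 5 N or more can slide it. 80 mm high, 212 mm across the rim, wall 5 mm. Inside: flat floor to 40 mm from its axis, 10 mm above its underside; then a 19 degree slope up to 73 mm from the axis, then steep walls. Origin: centre of its underside; yaw arbitrary. The balls lie in one layer, close together, over the whole flat floor.
- bowl_floor (a point): Centre of the bowl's inner floor.
- red1: Foil-wrapped chocolate ball, red, 28 mm across, about 16 g, rolls stiffly. Origin: its centre.
- red2: Foil-wrapped chocolate ball, red, 28 mm across, about 16 g, rolls stiffly. Origin: its centre.
- red3: Foil-wrapped chocolate ball, red, 28 mm across, about 16 g, rolls stiffly. Origin: its centre.
- red4: Foil-wrapped chocolate ball, red, 28 mm across, about 16 g, rolls stiffly. Origin: its centre.
- red5: Foil-wrapped chocolate ball, red, 28 mm across, about 16 g, rolls stiffly. Origin: its centre.
- gold1: Foil-wrapped chocolate ball, gold, 28 mm across, about 16 g, rolls stiffly. Origin: its centre.
- gold2: Foil-wrapped chocolate ball, gold, 28 mm across, about 16 g, rolls stiffly. Origin: its centre.
- gold3: Foil-wrapped chocolate ball, gold, 28 mm across, about 16 g, rolls stiffly. Origin: its centre.
- gold4: Foil-wrapped chocolate ball, gold, 28 mm across, about 16 g, rolls stiffly. Origin: its centre.
- gold5: Foil-wrapped chocolate ball, gold, 28 mm across, about 16 g, rolls stiffly. Origin: its centre.
- jam_jar: Closed jam jar, 68 mm across and 85 mm tall, 0.33 kg, loose: leave alone. Origin: centre of its underside.
- stamp: Blue and black hand stamp, 58 x 34 mm, 64 mm tall, loose: leave alone. Origin: centre of its underside.
- moulds: Stack of three clear praline moulds, 135 x 275 mm, 73 mm tall, fixed: leave alone. Origin: centre of its underside.

How it is judged:
By the outcome, as a careful person would: the job done as asked, in the order asked, and still so for the second after the job is handed in, with the robot touching nothing.
It also fails if it takes over 72 s, if anything falls off the work surface, if the arm or the gripper's body presses on something with over 40 N, if the wrist force passes 120 N, or if a joint passes its speed limit or range.

## Working session

There is one attempt and no reset: what is moved stays moved. The work goes in short steps, Python scripts to look and compute and a shell command to move; the robot and the scene stay as the last step left them, time stands still between calls to the robot, and variables do not carry over. Pictures are saved under pics/ and viewed, at most 10 in all, crops included, and the job is handed in when it is done.

```bash
ls; mkdir -p pics; cat > h.py <<'E'
import numpy as np, cv2
from station import env
def shot(cam,name=None):
    im=env.snapshot(cam)
    if name: cv2.imwrite(f'pics/{name}.png',im[:,:,::-1])
    return im
def places(cam,names):
    for n in names:
        for d in env.place_of(cam,n)[:2]:
            print(cam,n,np.round(d['at'],4),round(d['confidence'],2))
def ray(cam,u,v):
    m=env.camera_model(cam);E=np.array(m['extrinsics']);R=E[:3,:3];c=-R.T@E[:3,3]
    d=R.T@np.array([(u-m['cx'])/m['fx'],-(v-m['cy'])/m['fy'],-1]);return c,d/np.linalg.norm(d)
def onz(cam,u,v,z):
    c,d=ray(cam,u,v);return c+d*(z-c[2])/d[2]
def proj(cam,p):
    m=env.camera_model(cam);E=np.array(m['extrinsics']);q=E[:3,:3]@np.array(p)+E[:3,3]
    return np.array([m['cx']+m['fx']*q[0]/-q[2],m['cy']-m['fy']*q[1]/-q[2]])
E
python3 - <<'E'
from h import *
for c in ['scene','top']:
    shot(c,c+'0'); places(c,['spoon_tip','spoon_grip','spoon','crock','bowl','bowl_floor'])
    print(env.camera_model(c))
places('top',['jam_jar','stamp','moulds'])
s=env.observe();print(s['t'],s['tool_pos'],np.round(s['ee_rot'],3),s['grip_width'],s['wrist_force'])
a=cv2.imread('pics/scene0.png');b=cv2.imread('pics/top0.png')
E
```

```text
pics
scene spoon_grip [0.5431 0.1754 0.1627] 0.69
scene spoon [0.5673 0.1761 0.0913] 0.76
scene crock [0.5974 0.1726 0.0014] 0.74
scene bowl [ 0.5609 -0.1708 -0.0006] 0.98
scene bowl_floor [ 0.5593 -0.1734  0.0137] 0.91
{'fx': 389.18859997519246, 'fy': 389.18859997519246, 'cx': 275.5116553754368, 'cy': 209.46648189604062, 'extrinsics': array([[ 0.84995993,  0.52660354, -0.01602569, -0.43419762],
       [-0.38655888,  0.64401236,  0.66016688,  0.19730526],
       [ 0.35796695, -0.55492052,  0.75094798, -1.21365643],
       [ 0.        ,  0.        ,  0.        ,  1.        ]])}
top spoon_tip [0.6161 0.1686 0.0081] 0.64
top spoon_tip [ 0.5375 -0.4637  0.0018] 0.23
top spoon_grip [0.5447 0.1692 0.1547] 0.57
top spoon_grip [ 0.5622 -0.1728 -0.0028] 0.5
top spoon [0.5646 0.1715 0.0933] 0.93
top spoon [ 0.5588 -0.1717  0.0079] 0.74
top crock [ 0.5574 -0.1314  0.0231] 0.62
top crock [ 0.565  -0.1718  0.0008] 0.32
top bowl [ 5.618e-01 -1.754e-01 -5.000e-04] 0.61
top bowl [ 0.5937 -0.1757  0.0246] 0.35
top bowl_floor [ 0.5602 -0.172   0.0082] 0.92
top bowl_floor [ 0.5436 -0.1999  0.0202] 0.68
{'fx': 428.73686996079493, 'fy': 428.73686996079493, 'cx': 281.42175856377446, 'cy': 213.3527831239805, 'extrinsics': array([[ 0.02337859, -0.99922247,  0.03174742, -0.12989885],
       [ 0.99754083,  0.02541453,  0.06531765, -0.58600431],
       [-0.06607371,  0.03014231,  0.99735937, -0.97399037],
       [ 0.        ,  0.        ,  0.        ,  1.        ]])}
top jam_jar [ 0.3927  0.0158 -0.0034] 0.73
top jam_jar [ 0.592   0.1742 -0.0026] 0.68
top stamp [0.737  0.0612 0.0021] 0.75
top moulds [ 0.535  -0.4639  0.0044] 0.73
0.85 [0.13273904 0.53372792 0.23874484] [[-0.97   0.241 -0.   ]
 [ 0.241  0.97  -0.   ]
 [ 0.    -0.    -1.   ]] 0.08796624704204073 [-0.56208585 -0.73422102 -0.17473589]
```

View pics/scene0.png

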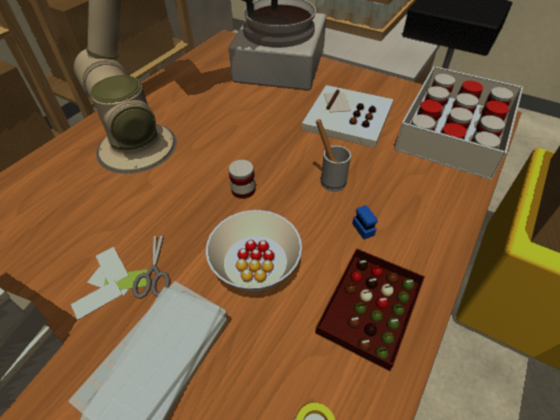

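View pics/top0.png

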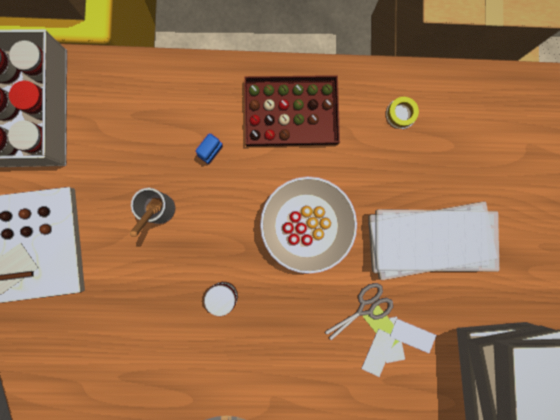

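The scene picture shows the pot at about (335,165) with the spoon handle sticking up to (320,122), and the bowl at (254,258). The top picture shows the pot at (150,207), the bowl at (308,225), and the reds left (+y) and golds right. I'll move to a viewpoint near the spoon.

```bash
cat >> h.py <<'E'
from scipy.spatial.transform import Rotation as Ro
def plan(p,R,n=None,cur=None):
    """constant rows (offset then turn) taking commanded pose to p,R"""
    s=env.observe(); p0,R0=cur if cur else (np.array(s['tool_pos']),np.array(s['ee_rot']))
    d=R0.T@(np.array(p)-p0); w=Ro.from_matrix(R0.T@R).as_rotvec(degrees=True)
    k=n or int(max(np.ceil(np.linalg.norm(d)/.045),np.ceil(np.linalg.norm(w)/8),1))
    S=sum(Ro.from_rotvec(w*i/k,degrees=True).as_matrix() for i in range(k))
    v=np.linalg.solve(S,d)*1000
    print('rows',k,'offset',np.round(v,1),'rot',np.round(w/k,2)); return v,w/k,k
def frame(z,y):
    z=np.array(z)/np.linalg.norm(z); y=np.array(y)-z*np.dot(y,z); y/=np.linalg.norm(y)
    return np.column_stack([np.cross(y,z),y,z])
def maskline(cam,n):
    m=env.masks_of(cam,n); print(len(m),[ (round(q['confidence'],2),int(q['mask'].sum())) for q in m])
    return m
def show():
    s=env.observe();print('t',round(s['t'],2),np.round(s['tool_pos'],4),np.round(s['ee_rot'],3).tolist(),'w',np.round(s['grip_width'],4),'F',np.round(s['wrist_force'],1),'ff',np.round(s['finger_force'],1))
E
python3 - <<'E'
from h import *
print(env.camera_model('wrist'))
N=[];P=[]
for c in ['scene','top']:
    shot(c)
    m=maskline(c,'spoon')[0]['mask']; ys,xs=np.nonzero(m); q=np.column_stack([xs,ys]).astype(float)
    u,s,v=np.linalg.svd(q-q.mean(0),full_matrices=False); t=(q-q.mean(0))@v[0]
    a=q.mean(0)+v[0]*t.min(); b=q.mean(0)+v[0]*t.max(); print(c,a,b,s/np.sqrt(len(q)))
    c0,d1=ray(c,*a);_,d2=ray(c,*b); n=np.cross(d1,d2); N.append(n/np.linalg.norm(n));P.append(c0)
d=np.cross(*N);d/=np.linalg.norm(d); d*=-np.sign(d[2])
p=np.linalg.lstsq(np.array(N+[[0,0,1]]),np.array([N[0]@P[0],N[1]@P[1],.16]),rcond=None)[0]
print('axis',d,'tilt',np.degrees(np.arccos(-d[2])),'pt at z.16',p)
R=frame([.42,0,-.9],[.1,1,0])
plan([.44,.175,.25],R)
E
```

```text
{'fx': 334.2495733132152, 'fy': 334.2495733132152, 'cx': 278.31453551654926, 'cy': 210.83591970499577, 'hand_eye': array([[ 3.21661393e-04,  9.49019352e-01,  3.15217647e-01,
         8.34558513e-02],
       [ 9.99999631e-01, -5.56413237e-04,  6.54740170e-04,
         5.01677940e-04],
       [ 7.96752364e-04,  3.15217320e-01, -9.49019181e-01,
        -1.44892660e-01],
       [ 0.00000000e+00,  0.00000000e+00,  0.00000000e+00,
         1.00000000e+00]])}
1 [(0.66, 255)]
scene [317.2025762  118.92735031] [332.48579587 161.54303745] [12.69870029  1.65873677]
2 [(0.64, 431), (0.37, 8360)]
top [160.26078356 198.20430483] [131.26896869 235.21071728] [13.33361152  2.8707665 ]
axis [ 0.44548932 -0.03340848 -0.8946637 ] tilt 26.53473392808365 pt at z.16 [0.54373574 0.17278876 0.16      ]
rows 11 offset [-33.1 -27.3   4.9] rot [-0.38 -2.24 -0.79]
```

```bash
r='{"offset":[-33,-27,5],"rotation":[-0.4,-2.2,-0.8],"grip":88}'
python3 -m jog '[{"offset":[-33,-27.3,5],"rotation":[-0.4,-2.2,-0.8],"grip":60},{"offset":[-33,-27.3,5],"rotation":[-0.4,-2.2,-0.8],"grip":60},{"offset":[-33,-27.3,5],"rotation":[-0.4,-2.2,-0.8],"grip":60},{"offset":[-33,-27.3,5],"rotation":[-0.4,-2.2,-0.8],"grip":60},{"offset":[-33,-27.3,5],"rotation":[-0.4,-2.2,-0.8],"grip":60}]'
python3 -m jog '[{"offset":[-33,-27.3,5],"rotation":[-0.4,-2.2,-0.8],"grip":60},{"offset":[-33,-27.3,5],"rotation":[-0.4,-2.2,-0.8],"grip":60},{"offset":[-33,-27.3,5],"rotation":[-0.4,-2.2,-0.8],"grip":60},{"offset":[-33,-27.3,5],"rotation":[-0.4,-2.2,-0.8],"grip":60},{"offset":[-33,-27.3,5],"rotation":[-0.4,-2.2,-0.8],"grip":60}]'
python3 -m jog '[{"offset":[-33,-27.3,5],"rotation":[-0.4,-2.2,-0.8],"grip":60},{"offset":[0,0,0],"rotation":[0,0,0],"grip":60},{"offset":[0,0,0],"rotation":[0,0,0],"grip":60}]'
python3 - <<'E'
from h import *
show(); shot('wrist','w1'); places('wrist',['spoon_grip','spoon','crock'])
m=maskline('wrist','spoon')
E
```

```text
t: 1.55
tool_pos: [0.2666, 0.3636, 0.2249]
ee_rot: [[-0.966, 0.169, 0.196], [0.171, 0.985, -0.006], [-0.194, 0.028, -0.981]]
wrist_force: [1.0, 0.6, -0.1]
grip_width: 0.06
finger_force: 0.0
t: 2.05
tool_pos: [0.4114, 0.2046, 0.2405]
ee_rot: [[-0.919, 0.093, 0.382], [0.102, 0.995, 0.002], [-0.38, 0.041, -0.924]]
wrist_force: [0.3, 0.6, -0.8]
grip_width: 0.06
finger_force: 0.0
t: 2.35
tool_pos: [0.4402, 0.1749, 0.2468]
ee_rot: [[-0.906, 0.081, 0.415], [0.091, 0.996, 0.005], [-0.413, 0.042, -0.91]]
wrist_force: [0.0, -0.2, -0.0]
grip_width: 0.06
finger_force: 0.0
t 2.35 [0.4402 0.1749 0.2468] [[-0.906, 0.081, 0.415], [0.091, 0.996, 0.005], [-0.413, 0.042, -0.91]] w 0.06 F [ 0.  -0.2 -0. ] ff 0.0
wrist spoon_grip [0.5418 0.1728 0.1597] 0.88
wrist spoon [0.5661 0.1717 0.0972] 0.93
wrist crock [0.5934 0.1708 0.0011] 0.76
1 [(0.61, 843)]
```

View pics/w1.png

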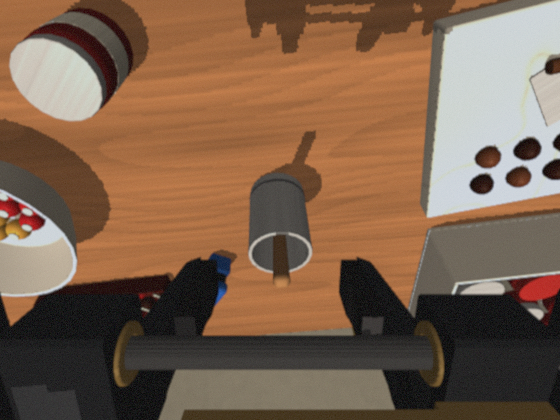

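The wrist picture shows the pot mouth at (280,250) and the handle end at (282,282), centred between the fingers. That agrees with the handle leaning towards -x.

```bash
python3 - <<'E'
from h import *
a=np.array([.42,-.01,-.907]);a/=np.linalg.norm(a)
R=frame(a,[.907,0.02,.42]); T=np.array([.543,.172,.1595])+.019*a
s=env.observe();print(s['joint_positions'])
plan(T-.075*a,R,12)
E
```

```text
[  9.42032883   5.11922914  99.9731178   -4.55636853  50.68413859
 -73.5213673 ]
rows 12 offset [-4.   3.3  5.6] rot [ 0.04 -0.08  6.99]
```

```bash

python3 -m jog '[{"offset":[-4,3.3,5.6],"rotation":[0,-0.1,7],"grip":50},{"offset":[-4,3.3,5.6],"rotation":[0,-0.1,7],"grip":50},{"offset":[-4,3.3,5.6],"rotation":[0,-0.1,7],"grip":50},{"offset":[-4,3.3,5.6],"rotation":[0,-0.1,7],"grip":50},{"offset":[-4,3.3,5.6],"rotation":[0,-0.1,7],"grip":50}]'>/dev/null
python3 -m jog '[{"offset":[-4,3.3,5.6],"rotation":[0,-0.1,7],"grip":50},{"offset":[-4,3.3,5.6],"rotation":[0,-0.1,7],"grip":50},{"offset":[-4,3.3,5.6],"rotation":[0,-0.1,7],"grip":50},{"offset":[-4,3.3,5.6],"rotation":[0,-0.1,7],"grip":50},{"offset":[-4,3.3,5.6],"rotation":[0,-0.1,7],"grip":50}]'>/dev/null
python3 -m jog '[{"offset":[-4,3.3,5.6],"rotation":[0,-0.1,7],"grip":50},{"offset":[-4,3.3,5.6],"rotation":[0,-0.1,7],"grip":50},{"offset":[0,0,0],"rotation":[0,0,0],"grip":50},{"offset":[0,0,0],"rotation":[0,0,0],"grip":50}]'>/dev/null
python3 - <<'E'
from h import *
a=np.array([.42,-.01,-.907]);a/=np.linalg.norm(a)
R=frame(a,[.907,0.02,.42]); T=np.array([.543,.172,.1595])+.019*a
show(); shot('wrist','w2'); places('wrist',['spoon_grip','spoon','crock']); print(env.observe()['joint_positions'])
plan(T,R,3)
E
```

```text
t 4.0 [0.5196 0.1721 0.21  ] [[-0.014, 0.904, 0.427], [1.0, 0.02, -0.008], [-0.015, 0.427, -0.904]] w 0.0501 F [-0.1 -0.4 -0.3] ff 0.0
wrist spoon_grip [0.5408 0.1707 0.1577] 0.81
wrist spoon [0.5655 0.17   0.0986] 0.87
wrist crock [ 5.943e-01  1.687e-01 -4.000e-04] 0.74
[ 7.63361906 14.60177494 94.77451338 -5.18387967 45.65855234  9.53803998]
rows 3 offset [ 0.2 -0.2 25. ] rot [ 0.16 -0.04 -0.05]
```

View pics/w2.png

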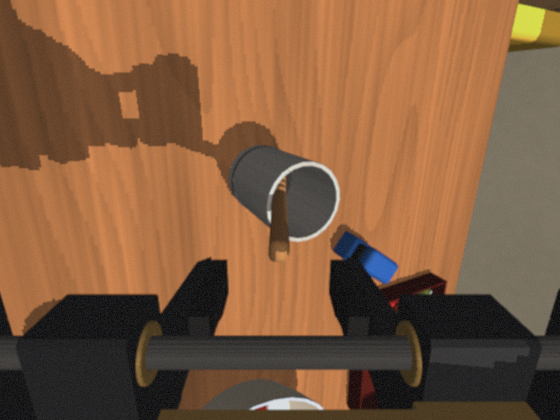

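The handle end at (280,255) is centred between the fingers. I'll advance and close.

```bash

python3 -m jog '[{"offset":[0,-0.5,25],"rotation":[0,0,0],"grip":50},{"offset":[0,-0.5,25],"rotation":[0,0,0],"grip":50},{"offset":[0,-0.5,25],"rotation":[0,0,0],"grip":50},{"offset":[0,0,0],"rotation":[0,0,0],"grip":50},{"offset":[0,0,0],"rotation":[0,0,0],"grip":0}]'
python3 -m jog '[{"offset":[0,0,0],"rotation":[0,0,0],"grip":0},{"offset":[0,0,0],"rotation":[0,0,0],"grip":0},{"offset":[0,0,0],"rotation":[0,0,0],"grip":0},{"offset":[0,0,0],"rotation":[0,0,0],"grip":0},{"offset":[0,0,0],"rotation":[0,0,0],"grip":0}]'
python3 - <<'E'
from h import *
show(); shot('wrist'); places('wrist',['spoon_grip','spoon'])
shot('scene'); places('scene',['spoon_grip','spoon'])
E
```

```text
t: 4.7
tool_pos: [0.5505, 0.171, 0.142]
ee_rot: [[-0.011, 0.904, 0.427], [1.0, 0.016, -0.008], [-0.014, 0.427, -0.904]]
wrist_force: [-0.4, -0.8, -0.1]
grip_width: 0.0444
finger_force: 0.0
t: 5.2
tool_pos: [0.5514, 0.1711, 0.1425]
ee_rot: [[-0.011, 0.903, 0.43], [1.0, 0.016, -0.008], [-0.014, 0.43, -0.903]]
wrist_force: [0.7, 0.5, 3.7]
grip_width: 0.0119
finger_force: 30.0
t 5.2 [0.5514 0.1711 0.1425] [[-0.011, 0.903, 0.43], [1.0, 0.016, -0.008], [-0.014, 0.43, -0.903]] w 0.0119 F [0.7 0.5 3.7] ff 30.0
wrist spoon_grip [0.5441 0.1724 0.1584] 0.9
wrist spoon [0.5656 0.1712 0.1008] 0.55
scene spoon_grip [0.5442 0.1777 0.1569] 0.47
scene spoon [0.5701 0.1718 0.0952] 0.69
```

```bash

python3 -m jog '[{"offset":[0,0,-20],"rotation":[0,0,0],"grip":0},{"offset":[0,0,-30],"rotation":[0,0,0],"grip":0},{"offset":[0,0,-30],"rotation":[0,0,0],"grip":0},{"offset":[0,0,-30],"rotation":[0,0,0],"grip":0},{"offset":[0,0,-30],"rotation":[0,0,0],"grip":0}]'
cat >> h.py <<'E'
C=np.array([.5605,-.173])
def balls(cam='top',name=None):
    im=env.snapshot(cam); pts=[]
    c=proj(cam,[*C,.024]).astype(int)
    h=cv2.resize(im,None,fx=6,fy=6,interpolation=cv2.INTER_CUBIC)
    out=h[(c[1]-60)*6:(c[1]+60)*6,(c[0]-60)*6:(c[0]+60)*6].copy()
    if name: cv2.imwrite(f'pics/{name}.png',cv2.resize(out,(600,600))[:,:,::-1])
    for n in ['red1','gold1']:
        L=env.place_of(cam,n)
        print(n,[(np.round((np.array(d['at'])[:2]-C)*1000).astype(int).tolist(),round(d['at'][2],3),round(d['confidence'],2)) for d in L if d['confidence']>.3])
E
python3 - <<'E'
from h import *
show(); balls('top','b0')
R=frame([0,0,-1],[1,0,0])
plan([.5605,-.173,.285],R)
E
```

```text
t: 6.0
tool_pos: [0.4899, 0.1719, 0.2687]
ee_rot: [[-0.01, 0.905, 0.426], [1.0, 0.016, -0.009], [-0.014, 0.426, -0.905]]
wrist_force: [1.0, -0.4, -0.8]
grip_width: 0.0121
finger_force: 30.0
t 6.0 [0.4899 0.1719 0.2687] [[-0.01, 0.905, 0.426], [1.0, 0.016, -0.009], [-0.014, 0.426, -0.905]] w 0.0121 F [ 1.  -0.4 -0.8] ff 30.0
red1 [([20, 27], 0.024, 0.7), ([-32, 30], 0.029, 0.6), ([-5, 12], 0.022, 0.54), ([-28, -1], 0.023, 0.51), ([-3, 41], 0.022, 0.46)]
gold1 [([-15, -28], 0.021, 0.68), ([5, -13], 0.028, 0.65), ([38, 1], 0.024, 0.6), ([11, -47], 0.025, 0.59), ([32, -26], 0.025, 0.43)]
rows 8 offset [-43.2   8.7   0.4] rot [3.17 0.08 0.1 ]
```

View pics/b0.png

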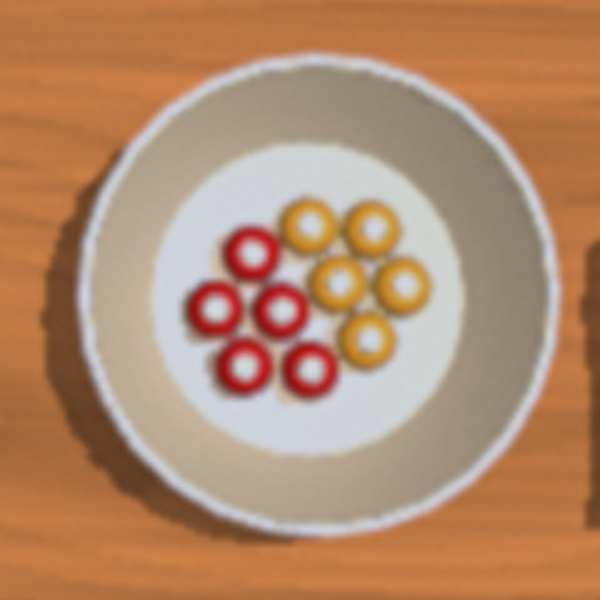

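The top crop confirms the network's balls, which are offsets from the bowl centre in mm. Reds are on the left at crop (215–310, 253–370) and golds on the right at (308–405, 226–340). Next I move over the gold side of the bowl with the paddle face across y.

```bash
python3 - <<'E'
from h import *
R=frame([0,0,-1],[0,-1,0])
plan([.5655,-.241,.285],R,14)
E
```

```text
rows 14 offset [-20.5  26.2   4. ] rot [ 1.46 -1.39  6.37]
```

```bash

python3 -m jog '[{"offset":[-20.5,26.2,4],"rotation":[1.46,-1.39,6.37],"grip":0},{"offset":[-20.5,26.2,4],"rotation":[1.46,-1.39,6.37],"grip":0},{"offset":[-20.5,26.2,4],"rotation":[1.46,-1.39,6.37],"grip":0},{"offset":[-20.5,26.2,4],"rotation":[1.46,-1.39,6.37],"grip":0},{"offset":[-20.5,26.2,4],"rotation":[1.46,-1.39,6.37],"grip":0}]'|head -3
python3 -m jog '[{"offset":[-20.5,26.2,4],"rotation":[1.46,-1.39,6.37],"grip":0},{"offset":[-20.5,26.2,4],"rotation":[1.46,-1.39,6.37],"grip":0},{"offset":[-20.5,26.2,4],"rotation":[1.46,-1.39,6.37],"grip":0},{"offset":[-20.5,26.2,4],"rotation":[1.46,-1.39,6.37],"grip":0},{"offset":[-20.5,26.2,4],"rotation":[1.46,-1.39,6.37],"grip":0}]'|head -3
python3 -m jog '[{"offset":[-20.5,26.2,4],"rotation":[1.46,-1.39,6.37],"grip":0},{"offset":[-20.5,26.2,4],"rotation":[1.46,-1.39,6.37],"grip":0},{"offset":[-20.5,26.2,4],"rotation":[1.46,-1.39,6.37],"grip":0},{"offset":[-20.5,26.2,4],"rotation":[1.46,-1.39,6.37],"grip":0},{"offset":[0,0,0],"rotation":[0,0,0],"grip":0}]'|head -3
python3 - <<'E'
from h import *
R=frame([0,0,-1],[0,-1,0])
show(); plan([.5655,-.241,.285],R); print(env.observe()['joint_positions'])
for c in ['scene','wrist','top']: 
    shot(c,c+'3'); places(c,['spoon_tip','spoon_grip'])
E
```

```text
t: 6.65
tool_pos: [0.5941, 0.0443, 0.2936]
ee_rot: [[0.527, 0.803, 0.278], [0.847, -0.524, -0.09], [0.073, 0.283, -0.956]]
t: 7.15
tool_pos: [0.6148, -0.1201, 0.2943]
ee_rot: [[0.901, 0.42, 0.109], [0.429, -0.9, -0.076], [0.066, 0.115, -0.991]]
t: 7.65
tool_pos: [0.5643, -0.2452, 0.2814]
ee_rot: [[1.0, -0.008, -0.007], [-0.008, -1.0, 0.003], [-0.007, -0.003, -1.0]]
t 7.65 [ 0.5643 -0.2452  0.2814] [[1.0, -0.008, -0.007], [-0.008, -1.0, 0.003], [-0.007, -0.003, -1.0]] w 0.0116 F [-0.7  0.8 -0.2] ff 30.0
rows 1 offset [ 1.2 -4.3 -3.6] rot [-0.15  0.42 -0.46]
[-34.45123007  27.51076733  57.96663932  -0.11751447  94.95620812
  55.99982687]
scene spoon_tip [ 0.5627 -0.2468  0.1322] 0.84
scene spoon_grip [ 0.5634 -0.2432  0.2991] 0.97
wrist spoon_tip [ 0.5693 -0.2455  0.1359] 0.63
wrist spoon_grip [ 0.5654 -0.2421  0.3017] 0.95
wrist spoon_grip [ 0.5639 -0.1745  0.0081] 0.44
```

View pics/wrist3.png

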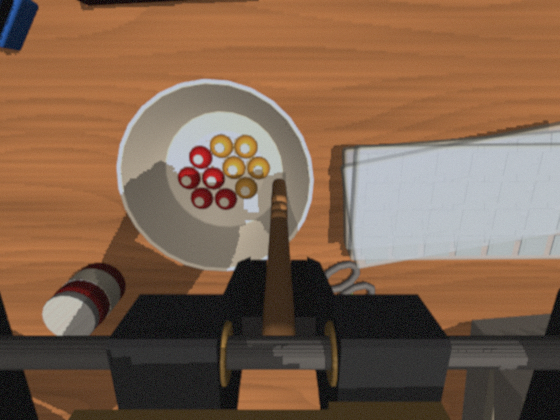

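The wrist picture shows the spoon held straight, with its head at (280,190) over the gold side of the bowl. The tip is about 148 mm below the TCP. Now I enter and plough golds towards the red side.

```bash

python3 -m jog '[{"offset":[1,-4,30],"rotation":[-0.15,0.42,-0.46],"grip":0},{"offset":[0,0,35],"rotation":[0,0,0],"grip":0},{"offset":[0,0,33],"rotation":[0,0,0],"grip":0},{"offset":[0,0,0],"rotation":[0,0,0],"grip":0}]'
python3 -m jog '[{"offset":[0,-8,9],"rotation":[0,0,0],"grip":0},{"offset":[0,-10,4],"rotation":[0,0,0],"grip":0},{"offset":[0,-10,3],"rotation":[0,0,0],"grip":0},{"offset":[0,-10,3],"rotation":[0,0,0],"grip":0},{"offset":[0,-10,1],"rotation":[0,0,0],"grip":0}]'
python3 -m jog '[{"offset":[0,-10,0],"rotation":[0,0,0],"grip":0},{"offset":[0,-10,0],"rotation":[0,0,0],"grip":0},{"offset":[0,-10,0],"rotation":[0,0,0],"grip":0},{"offset":[0,-8,0],"rotation":[0,0,0],"grip":0},{"offset":[0,-7,0],"rotation":[0,0,0],"grip":0}]'
python3 - <<'E'
from h import *
show(); balls('wrist')
places('wrist',['spoon_tip','bowl_floor'])
E
```

```text
t: 8.5
tool_pos: [0.5659, -0.2364, 0.1832]
ee_rot: [[1.0, 0.008, -0.001], [0.008, -1.0, 0.001], [-0.001, -0.001, -1.0]]
wrist_force: [-0.0, 0.4, -0.4]
grip_width: 0.0117
finger_force: 30.0
t: 9.0
tool_pos: [0.5672, -0.1887, 0.1677]
ee_rot: [[1.0, 0.008, 0.007], [0.008, -1.0, -0.003], [0.007, 0.003, -1.0]]
wrist_force: [0.3, 0.2, -0.3]
grip_width: 0.0118
finger_force: 30.0
t: 9.5
tool_pos: [0.5667, -0.1445, 0.167]
ee_rot: [[1.0, 0.008, 0.006], [0.008, -1.0, -0.004], [0.006, 0.004, -1.0]]
wrist_force: [-0.5, -3.8, 1.5]
grip_width: 0.0119
finger_force: 30.0
t 9.5 [ 0.5667 -0.1445  0.167 ] [[1.0, 0.008, 0.006], [0.008, -1.0, -0.004], [0.006, 0.004, -1.0]] w 0.0119 F [-0.5 -3.8  1.5] ff 30.0Traceback (most recent call last):
  File "<stdin>", line 2, in <module>
  File "h.py", line 39, in balls
    c=proj(cam,[*C,.024]).astype(int)
      ~~~~^^^^^^^^^^^^^^^
  File "h.py", line 17, in proj
    m=env.camera_model(cam);E=np.array(m['extrinsics']);q=E[:3,:3]@np.array(p)+E[:3,3]
                                       ~^^^^^^^^^^^^^^
KeyError: 'extrinsics'
```

```bash
python3 - <<'E'
s=open('h.py').read()
i=s.index('def balls'); s=s[:i]+'''def balls(cam='top',name=None):
    im=shot(cam,name)
    for n in ['red1','gold1']:
        L=env.place_of(cam,n)
        print(n,[(np.round((np.array(d['at'])[:2]-C)*1000).astype(int).tolist(),round(d['at'][2],3),round(d['confidence'],2)) for d in L if d['confidence']>.25])
'''
open('h.py','w').write(s)
E
python3 -m jog '[{"offset":[0,6,0],"rotation":[0,0,0],"grip":0},{"offset":[0,10,0],"rotation":[0,0,0],"grip":0}]'
python3 - <<'E'
from h import *
balls('wrist','w4')
places('wrist',['spoon_tip','bowl_floor','bowl']); shot('scene'); places('scene',['bowl','spoon_tip'])
E
```

```text
t: 9.75
tool_pos: [0.5668, -0.161, 0.1668]
ee_rot: [[1.0, 0.008, 0.006], [0.008, -1.0, -0.002], [0.006, 0.002, -1.0]]
wrist_force: [0.9, 0.3, -0.9]
grip_width: 0.0122
finger_force: 30.0
red1 [([31, 38], 0.028, 0.96), ([-38, -8], 0.027, 0.93), ([-54, 27], 0.029, 0.73), ([2, 40], 0.027, 0.53)]
gold1 [([38, 15], 0.026, 0.97), ([7, 36], 0.052, 0.87), ([-22, -16], 0.023, 0.85), ([15, 69], 0.037, 0.78), ([46, -15], 0.027, 0.66), ([2, 18], 0.121, 0.43)]
wrist spoon_tip [ 0.5678 -0.1631  0.0192] 0.9
wrist bowl_floor [ 0.565  -0.1758  0.0062] 0.56
wrist bowl [ 0.5621 -0.1699 -0.0017] 0.79
scene bowl [ 0.5618 -0.1719 -0.0012] 0.69
scene spoon_tip [ 0.5675 -0.1614  0.0164] 0.97
```

View pics/w4.png

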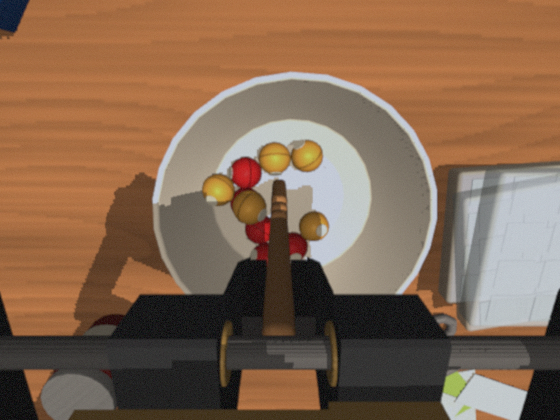

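The wrist picture shows the golds and reds already partly mixed on the left of the spoon at (205–325, 155–250), and the bowl hasn't moved. One gold seems to ride on others. Next comes a full deep circle.

```bash

python3 -m jog '[{"offset":[-3,18,2.5],"rotation":[0,0,0],"grip":0},{"offset":[-3,19,3],"rotation":[0,0,0],"grip":0},{"offset":[-9.6,-1.9,0],"rotation":[0,0,0],"grip":0},{"offset":[-8.1,-5.4,0],"rotation":[0,0,0],"grip":0},{"offset":[-5.4,-8.1,0],"rotation":[0,0,0],"grip":0}]'
python3 -m jog '[{"offset":[-1.9,-9.6,0],"rotation":[0,0,0],"grip":0},{"offset":[1.9,-9.6,0],"rotation":[0,0,0],"grip":0},{"offset":[5.4,-8.1,0],"rotation":[0,0,0],"grip":0},{"offset":[8.1,-5.4,0],"rotation":[0,0,0],"grip":0},{"offset":[9.6,-1.9,0],"rotation":[0,0,0],"grip":0}]'
python3 -m jog '[{"offset":[9.6,1.9,0],"rotation":[0,0,0],"grip":0},{"offset":[8.1,5.4,0],"rotation":[0,0,0],"grip":0},{"offset":[5.4,8.1,0],"rotation":[0,0,0],"grip":0},{"offset":[1.9,9.6,0],"rotation":[0,0,0],"grip":0},{"offset":[-1.9,9.6,0],"rotation":[0,0,0],"grip":0}]'
python3 -m jog '[{"offset":[-5.4,8.1,0],"rotation":[0,0,0],"grip":0},{"offset":[-8.1,5.4,0],"rotation":[0,0,0],"grip":0},{"offset":[-9.6,1.9,0],"rotation":[0,0,0],"grip":0},{"offset":[0,0,0],"rotation":[0,0,0],"grip":0}]'
python3 - <<'E'
from h import *
show();balls('wrist','w5'); places('wrist',['bowl']); shot('scene'); places('scene',['bowl','spoon_tip'])
E
```

```text
t: 10.7
tool_pos: [0.5369, -0.1822, 0.1614]
ee_rot: [[1.0, 0.007, 0.006], [0.007, -1.0, -0.003], [0.006, 0.003, -1.0]]
wrist_force: [0.9, -0.5, -0.2]
grip_width: 0.0115
finger_force: 30.0
t: 11.2
tool_pos: [0.5616, -0.1471, 0.1613]
ee_rot: [[1.0, 0.008, 0.006], [0.009, -1.0, -0.003], [0.006, 0.003, -1.0]]
wrist_force: [-0.8, -0.9, -0.7]
grip_width: 0.012
finger_force: 30.0
t: 11.7
tool_pos: [0.5843, -0.1836, 0.1613]
ee_rot: [[1.0, 0.007, 0.006], [0.007, -1.0, -0.003], [0.006, 0.003, -1.0]]
wrist_force: [0.7, 0.1, -0.7]
grip_width: 0.0118
finger_force: 30.0
t: 12.1
tool_pos: [0.5597, -0.1981, 0.1617]
ee_rot: [[1.0, 0.007, 0.005], [0.007, -1.0, -0.003], [0.005, 0.003, -1.0]]
wrist_force: [-1.0, -0.0, 0.3]
grip_width: 0.0119
finger_force: 30.0
t 12.1 [ 0.5597 -0.1981  0.1617] [[1.0, 0.007, 0.005], [0.007, -1.0, -0.003], [0.005, 0.003, -1.0]] w 0.0119 F [-1.  -0.   0.3] ff 30.0
red1 [([-8, 32], 0.022, 0.81), ([-39, 5], 0.021, 0.8), ([20, 30], 0.026, 0.63)]
gold1 [([-15, -47], 0.029, 0.93), ([13, 59], 0.028, 0.85), ([-17, -4], 0.02, 0.81), ([17, -47], 0.028, 0.62), ([26, -22], 0.026, 0.6)]
wrist bowl [ 0.5636 -0.1702 -0.0009] 0.97
scene bowl [ 0.5618 -0.1738 -0.0009] 0.71
scene bowl [ 0.5624 -0.192   0.182 ] 0.23
scene spoon_tip [ 0.5612 -0.1988  0.0105] 0.82
```

View pics/w5.png

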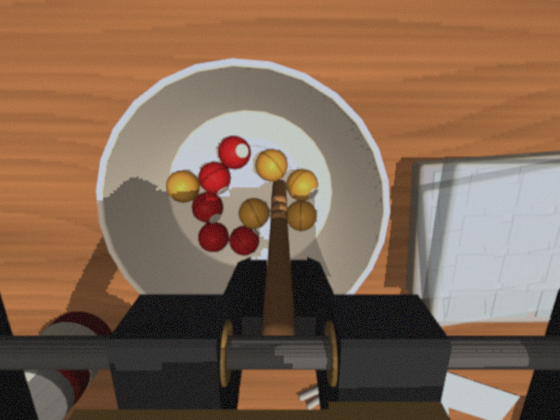

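The wrist picture shows reds in an arc on the left at (207–244, 152–240), with one gold outside at (182,185) and four golds near the spoon. I'll plough the two lowest reds (x≈-38) across to the gold side.

```bash

python3 -m jog '[{"offset":[0,0,-30],"rotation":[0,0,0],"grip":0},{"offset":[0,0,-30],"rotation":[0,0,0],"grip":0},{"offset":[-10,-25,0],"rotation":[0,0,0],"grip":0},{"offset":[-10,-25,0],"rotation":[0,0,0],"grip":0},{"offset":[-10,-26,0],"rotation":[0,0,0],"grip":0}]' | head -2
python3 -m jog '[{"offset":[0,0,22],"rotation":[0,0,0],"grip":0},{"offset":[0,0,22],"rotation":[0,0,0],"grip":0},{"offset":[0,0,0],"rotation":[0,0,0],"grip":0}]'
python3 -m jog '[{"offset":[0,11,8],"rotation":[0,0,0],"grip":0},{"offset":[0,10,2],"rotation":[0,0,0],"grip":0},{"offset":[0,10,2],"rotation":[0,0,0],"grip":0},{"offset":[0,10,0],"rotation":[0,0,0],"grip":0},{"offset":[0,8,0],"rotation":[0,0,0],"grip":0}]'
python3 -m jog '[{"offset":[0,8,0],"rotation":[0,0,0],"grip":0},{"offset":[0,4,0],"rotation":[0,0,0],"grip":0},{"offset":[0,0,0],"rotation":[0,0,0],"grip":0}]'
python3 -m jog '[{"offset":[0,-6,-20],"rotation":[0,0,0],"grip":0},{"offset":[-10,0,-40],"rotation":[0,0,0],"grip":0},{"offset":[-30,0,-40],"rotation":[0,0,0],"grip":0},{"offset":[0,0,0],"rotation":[0,0,0],"grip":0}]'
python3 - <<'E'
from h import *
show();balls('wrist','w6'); balls('top'); places('wrist',['bowl'])
E
```

```text
t: 12.95
tool_pos: [0.5299, -0.1211, 0.221]
t: 13.25
tool_pos: [0.5299, -0.1212, 0.1755]
ee_rot: [[1.0, 0.008, 0.004], [0.008, -1.0, -0.001], [0.004, 0.002, -1.0]]
wrist_force: [-0.3, 0.0, -0.4]
grip_width: 0.012
finger_force: 30.0
t: 13.75
tool_pos: [0.5309, -0.1725, 0.1653]
ee_rot: [[1.0, 0.007, 0.006], [0.007, -1.0, -0.003], [0.006, 0.003, -1.0]]
wrist_force: [-0.3, -0.2, -0.3]
grip_width: 0.0117
finger_force: 30.0
t: 14.05
tool_pos: [0.531, -0.1836, 0.1652]
ee_rot: [[1.0, 0.007, 0.006], [0.007, -1.0, -0.003], [0.006, 0.003, -1.0]]
wrist_force: [0.4, 1.2, -0.9]
grip_width: 0.0118
finger_force: 30.0
t: 14.45
tool_pos: [0.4898, -0.1773, 0.2704]
ee_rot: [[1.0, 0.008, 0.014], [0.008, -1.0, -0.009], [0.013, 0.009, -1.0]]
wrist_force: [0.4, 0.3, -1.7]
grip_width: 0.0113
finger_force: 30.0
t 14.45 [ 0.4898 -0.1773  0.2704] [[1.0, 0.008, 0.014], [0.008, -1.0, -0.009], [0.013, 0.009, -1.0]] w 0.0113 F [ 0.4  0.3 -1.7] ff 30.0
red1 [([-3, 9], 0.022, 0.86), ([-28, -34], 0.024, 0.81), ([21, 30], 0.026, 0.75), ([44, 8], 0.025, 0.74), ([-25, -4], 0.025, 0.66), ([1, -2], 0.009, 0.57)]
gold1 [([21, -42], 0.028, 0.9), ([2, -15], 0.022, 0.75), ([39, -18], 0.025, 0.74), ([-16, 39], 0.026, 0.71), ([-5, -41], 0.025, 0.7)]
red1 [([-165, 188], -0.002, 0.62), ([0, 9], 0.024, 0.54), ([44, 13], 0.026, 0.51), ([24, 27], 0.024, 0.44)]
gold1 [([-16, 37], 0.028, 0.64), ([40, -19], 0.023, 0.61), ([6, -14], 0.021, 0.53), ([18, -36], 0.026, 0.48)]
wrist bowl [ 5.638e-01 -1.712e-01 -2.000e-04] 0.97
```

View pics/w6.png

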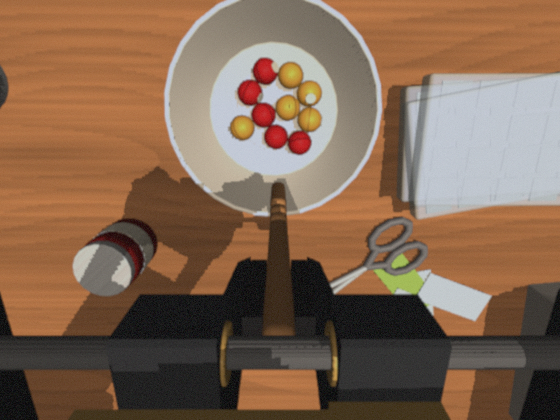

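The wrist picture shows the clump at (240–320, 65–150) in two interlocking columns. A gold at rel (21,-42) and a red at (21,30) still lack opposite neighbours. I'll plough that red and its neighbour in from +y.

```bash

python3 -m jog '[{"offset":[24,-14,7],"rotation":[0,0,0],"grip":0},{"offset":[24,-14,7],"rotation":[0,0,0],"grip":0},{"offset":[24,-14,8],"rotation":[0,0,0],"grip":0},{"offset":[25,-15,8],"rotation":[0,0,0],"grip":0},{"offset":[0,0,0],"rotation":[0,0,0],"grip":0}]' | head -2
python3 -m jog '[{"offset":[0,0,25],"rotation":[0,0,0],"grip":0},{"offset":[0,0,25],"rotation":[0,0,0],"grip":0},{"offset":[0,0,17],"rotation":[0,0,0],"grip":0},{"offset":[0,0,0],"rotation":[0,0,0],"grip":0}]'
python3 -m jog '[{"offset":[0,11,5],"rotation":[0,0,0],"grip":0},{"offset":[0,9,3],"rotation":[0,0,0],"grip":0},{"offset":[0,9,2],"rotation":[0,0,0],"grip":0},{"offset":[0,9,1],"rotation":[0,0,0],"grip":0},{"offset":[0,9,0],"rotation":[0,0,0],"grip":0}]'
python3 -m jog '[{"offset":[0,0,0],"rotation":[0,0,0],"grip":0},{"offset":[0,-8,0],"rotation":[0,0,0],"grip":0},{"offset":[0,-4,-40],"rotation":[0,0,0],"grip":0},{"offset":[0,0,-40],"rotation":[0,0,0],"grip":0},{"offset":[0,0,0],"rotation":[0,0,0],"grip":0}]'
python3 - <<'E'
from h import *
show();balls('wrist','w7'); places('wrist',['bowl'])
E
```

```text
t: 15.3
tool_pos: [0.5886, -0.1176, 0.2326]
t: 15.7
tool_pos: [0.5865, -0.12, 0.1667]
ee_rot: [[1.0, 0.007, 0.003], [0.007, -1.0, -0.002], [0.003, 0.002, -1.0]]
wrist_force: [-0.6, 0.8, -0.1]
grip_width: 0.0116
finger_force: 30.0
t: 16.2
tool_pos: [0.5883, -0.1673, 0.1586]
ee_rot: [[1.0, 0.007, 0.008], [0.007, -1.0, -0.002], [0.008, 0.002, -1.0]]
wrist_force: [-0.5, 4.6, 9.6]
grip_width: 0.0118
finger_force: 30.0
t: 16.7
tool_pos: [0.5887, -0.156, 0.2427]
ee_rot: [[1.0, 0.007, 0.015], [0.007, -1.0, -0.008], [0.015, 0.008, -1.0]]
wrist_force: [1.4, -0.5, 0.2]
grip_width: 0.0115
finger_force: 30.0
t 16.7 [ 0.5887 -0.156   0.2427] [[1.0, 0.007, 0.015], [0.007, -1.0, -0.008], [0.015, 0.008, -1.0]] w 0.0115 F [ 1.4 -0.5  0.2] ff 30.0
red1 [([-36, -1], 0.027, 0.83), ([-33, -31], 0.024, 0.72), ([-10, 6], 0.023, 0.69), ([22, -14], 0.026, 0.62), ([41, 6], 0.025, 0.58)]
gold1 [([-16, 41], 0.025, 0.98), ([13, -43], 0.027, 0.67), ([-9, -19], 0.021, 0.61), ([40, -32], 0.028, 0.61)]
wrist bowl [ 0.5633 -0.1699 -0.0036] 0.74
```

View pics/w7.png

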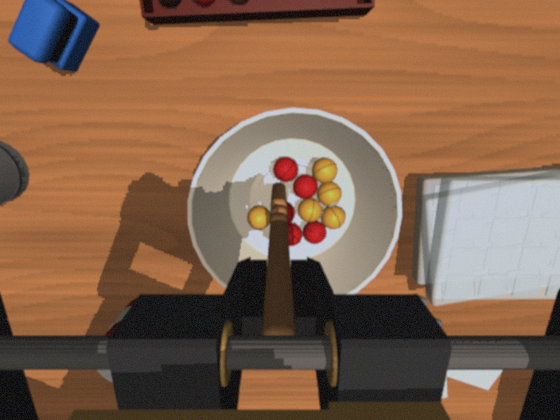

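The wrist picture shows the reds and golds now interleaved at (255–345, 158–240). The lone gold at (258,217) and the top red at (285,168) still need closer partners. I'll push that gold diagonally into the hole between three reds.

```bash
python3 - <<'E'
from h import *
plan([C[0]-.031,C[1]+.057,.24],frame([0,0,-1],[.77,-.64,0]),7)
E
```

```text
rows 7 offset [-5.7 -8.4 -0.6] rot [ 0.03 -0.02 -7.12]
```

```bash

python3 -m jog '[{"offset":[-5.7,-8.4,0],"rotation":[0,0,-7.1],"grip":0},{"offset":[-5.7,-8.4,0],"rotation":[0,0,-7.1],"grip":0},{"offset":[-5.7,-8.4,0],"rotation":[0,0,-7.1],"grip":0},{"offset":[-5.7,-8.4,0],"rotation":[0,0,-7.1],"grip":0},{"offset":[-5.7,-8.4,0],"rotation":[0,0,-7.1],"grip":0}]'>/dev/null
python3 -m jog '[{"offset":[-5.7,-8.4,0],"rotation":[0,0,-7.1],"grip":0},{"offset":[-5.7,-8.4,0],"rotation":[0,0,-7.1],"grip":0},{"offset":[0,0,0],"rotation":[0,0,0],"grip":0}]' | head -3
python3 -m jog '[{"offset":[0,0,20],"rotation":[0,0,0],"grip":0},{"offset":[0,0,20],"rotation":[0,0,0],"grip":0},{"offset":[0,0,18],"rotation":[0,0,0],"grip":0},{"offset":[0,0,0],"rotation":[0,0,0],"grip":0}]'
python3 - <<'E'
from h import *
s=env.observe();print(np.round((np.array(s['tool_pos'])[:2]-C)*1000,1)); balls('wrist')
E
```

```text
t: 17.7
tool_pos: [0.5292, -0.1156, 0.2358]
ee_rot: [[0.64, 0.768, 0.003], [0.768, -0.64, -0.002], [0.001, 0.004, -1.0]]
t: 18.1
tool_pos: [0.5298, -0.1158, 0.1761]
ee_rot: [[0.644, 0.765, 0.001], [0.765, -0.644, -0.001], [-0.0, 0.001, -1.0]]
wrist_force: [0.5, -0.7, -1.4]
grip_width: 0.0115
finger_force: 30.0
[-30.7  57.2]
red1 [([-11, 5], 0.025, 0.93), ([22, -13], 0.025, 0.86), ([-32, -30], 0.025, 0.69), ([-38, -2], 0.024, 0.6), ([39, 14], 0.026, 0.56)]
gold1 [([18, -44], 0.028, 0.85), ([-12, -48], 0.028, 0.83), ([-14, 41], 0.026, 0.79), ([-9, -20], 0.019, 0.69), ([38, -32], 0.025, 0.6), ([6, -3], 0.009, 0.37)]
```

```bash

python3 -m jog '[{"offset":[0,10,5],"rotation":[0,0,0],"grip":0},{"offset":[0,9,4],"rotation":[0,0,0],"grip":0},{"offset":[0,9,2],"rotation":[0,0,0],"grip":0},{"offset":[0,9,1],"rotation":[0,0,0],"grip":0},{"offset":[0,0,0],"rotation":[0,0,0],"grip":0}]'
python3 -m jog '[{"offset":[0,-10,0],"rotation":[0,0,0],"grip":0},{"offset":[0,-4,-40],"rotation":[0,0,0],"grip":0},{"offset":[0,0,-40],"rotation":[0,0,0],"grip":0},{"offset":[0,0,0],"rotation":[0,0,0],"grip":0}]'|tail -3
python3 - <<'E'
from h import *
s=env.observe();print(s['t'],np.round((np.array(s['tool_pos'])[:2]-C)*1000,1)); balls('wrist','w8')
places('wrist',['bowl'])
E
```

```text
t: 18.75
tool_pos: [0.56, -0.1407, 0.167]
ee_rot: [[0.642, 0.767, 0.006], [0.767, -0.642, -0.003], [0.001, 0.007, -1.0]]
wrist_force: [-0.7, 0.1, 0.4]
grip_width: 0.0118
finger_force: 30.0
wrist_force: [0.7, -0.0, -0.0]
grip_width: 0.0121
finger_force: 30.0
19.15 [-11.8  42.6]
red1 [([-29, -27], 0.022, 0.97), ([8, 4], 0.024, 0.75), ([21, -13], 0.025, 0.75), ([41, 0], 0.025, 0.55), ([-35, -2], 0.027, 0.49), ([-6, -26], 0.02, 0.27)]
gold1 [([41, -38], 0.028, 0.85), ([21, -49], 0.026, 0.79), ([26, 31], 0.024, 0.78), ([-18, -55], 0.03, 0.71), ([-7, -24], 0.021, 0.62)]
wrist bowl [ 0.5235 -0.172   0.0264] 0.52
wrist bowl [ 0.5522 -0.2011  0.0248] 0.32
```

```bash
python3 - <<'E'
from h import *
show(); plan([.41,-.16,.265],frame([0,0,-1],[0,-1,0]),7)
E
```

```text
t 19.35 [ 0.5471 -0.13    0.246 ] [[0.641, 0.768, 0.004], [0.768, -0.641, -0.002], [0.001, 0.004, -1.0]] w 0.0121 F [-1.1 -0.  -0.8] ff 30.0
rows 7 offset [-19.9  -5.8  -2.8] rot [ 0.03 -0.02  7.16]
```

```bash

python3 -m jog '[{"offset":[-19.9,-5.8,-2.8],"rotation":[0,0,7.16],"grip":0},{"offset":[-19.9,-5.8,-2.8],"rotation":[0,0,7.16],"grip":0},{"offset":[-19.9,-5.8,-2.8],"rotation":[0,0,7.16],"grip":0},{"offset":[-19.9,-5.8,-2.8],"rotation":[0,0,7.16],"grip":0},{"offset":[-19.9,-5.8,-2.8],"rotation":[0,0,7.16],"grip":0}]'>/dev/null
python3 -m jog '[{"offset":[-19.9,-5.8,-2.8],"rotation":[0,0,7.16],"grip":0},{"offset":[-19.9,-5.8,-2.8],"rotation":[0,0,7.16],"grip":0},{"offset":[0,0,0],"rotation":[0,0,0],"grip":0}]' | head -3
python3 - <<'E'
from h import *
for c in ['top','scene','wrist']: balls(c); places(c,['bowl'])
E
```

```text
t: 20.15
tool_pos: [0.4087, -0.16, 0.2654]
ee_rot: [[1.0, -0.002, 0.004], [-0.002, -1.0, -0.002], [0.004, 0.002, -1.0]]
red1 [([-38, 2], 0.028, 0.67), ([40, 2], 0.025, 0.47), ([-31, -24], 0.022, 0.44), ([6, 6], 0.024, 0.43), ([21, -17], 0.024, 0.41)]
gold1 [([-3, -28], 0.022, 0.59), ([42, -37], 0.03, 0.56), ([-17, -60], 0.028, 0.52), ([25, 32], 0.028, 0.42)]
top bowl [ 0.5595 -0.1742 -0.0007] 0.85
top bowl [ 0.5477 -0.2335  0.0266] 0.58
red1 [([-33, -29], 0.022, 0.65), ([-35, 1], 0.023, 0.62), ([40, 4], 0.025, 0.57), ([16, -19], 0.026, 0.51), ([9, 9], 0.023, 0.4)]
gold1 [([27, 26], 0.023, 0.64), ([19, -50], 0.028, 0.64), ([-5, -31], 0.023, 0.53), ([44, -37], 0.027, 0.49)]
scene bowl [ 0.56   -0.1708 -0.    ] 0.82
scene bowl [ 0.5784 -0.1932  0.0224] 0.55
red1 [([21, -15], 0.024, 0.96), ([-30, -29], 0.023, 0.89), ([-36, -1], 0.027, 0.65), ([8, 5], 0.022, 0.56)]
gold1 [([-11, -27], 0.022, 0.9), ([-17, -54], 0.028, 0.86), ([27, 33], 0.026, 0.77), ([19, -47], 0.029, 0.6)]
wrist bowl [ 5.646e-01 -1.719e-01 -5.000e-04] 0.75
wrist bowl [ 0.5818 -0.1914  0.0232] 0.19
```

```bash

python3 -m jog '[{"offset":[39,-4,0],"rotation":[0,0,0],"grip":0},{"offset":[39,-4,0],"rotation":[0,0,0],"grip":0},{"offset":[40,-5,0],"rotation":[0,0,0],"grip":0},{"offset":[0,0,20],"rotation":[0,0,0],"grip":0},{"offset":[0,0,25],"rotation":[0,0,0],"grip":0}]' | head -2
python3 -m jog '[{"offset":[0,0,25],"rotation":[0,0,0],"grip":0},{"offset":[0,0,23],"rotation":[0,0,0],"grip":0},{"offset":[0,0,0],"rotation":[0,0,0],"grip":0}]'
python3 -m jog '[{"offset":[0,7,0],"rotation":[0,0,0],"grip":0},{"offset":[0,7,0],"rotation":[0,0,0],"grip":0},{"offset":[0,6,0],"rotation":[0,0,0],"grip":0},{"offset":[0,5,0],"rotation":[0,0,0],"grip":0},{"offset":[0,0,0],"rotation":[0,0,0],"grip":0}]'
python3 -m jog '[{"offset":[0,-10,0],"rotation":[0,0,0],"grip":0},{"offset":[0,-4,-40],"rotation":[0,0,0],"grip":0},{"offset":[0,0,-40],"rotation":[0,0,0],"grip":0},{"offset":[0,0,0],"rotation":[0,0,0],"grip":0}]'|tail -3
python3 - <<'E'
from h import *
s=env.observe();print(s['t'],np.round((np.array(s['tool_pos'])-[*C,0])*1000,1)); balls('wrist')
E
```

```text
t: 21.25
tool_pos: [0.53, -0.1477, 0.2212]
t: 21.55
tool_pos: [0.5279, -0.1474, 0.1711]
ee_rot: [[1.0, 0.0, 0.001], [0.0, -1.0, -0.0], [0.001, 0.0, -1.0]]
wrist_force: [-0.5, -0.2, -0.1]
grip_width: 0.0116
finger_force: 30.0
t: 22.05
tool_pos: [0.5291, -0.1739, 0.1741]
ee_rot: [[1.0, -0.001, 0.007], [-0.001, -1.0, -0.004], [0.007, 0.004, -1.0]]
wrist_force: [-0.0, 0.0, -0.9]
grip_width: 0.0116
finger_force: 30.0
wrist_force: [0.2, -0.4, -0.8]
grip_width: 0.0117
finger_force: 30.0
22.45 [-30.5  14.6 258.9]
red1 [([-36, -20], 0.024, 0.95), ([44, 3], 0.026, 0.87), ([22, -17], 0.023, 0.75), ([-22, 6], 0.029, 0.73), ([7, 2], 0.02, 0.68)]
gold1 [([-8, -16], 0.019, 0.98), ([31, 34], 0.026, 0.78), ([15, -44], 0.027, 0.73), ([-13, -51], 0.028, 0.68), ([40, -35], 0.028, 0.67), ([8, 1], 0.021, 0.66)]
```

```bash
python3 - <<'E'
from h import *
plan([C[0]-.12,C[1]-.053,.262],frame([0,0,-1],[1,0,0]),12)
E
```

```text
rows 12 offset [-10.2  -0.6  -0.8] rot [ 0.03 -0.01 -7.5 ]
```

```bash

python3 -m jog '[{"offset":[-10.2,-0.6,-0.8],"rotation":[0,0,-7.5],"grip":0},{"offset":[-10.2,-0.6,-0.8],"rotation":[0,0,-7.5],"grip":0},{"offset":[-10.2,-0.6,-0.8],"rotation":[0,0,-7.5],"grip":0},{"offset":[-10.2,-0.6,-0.8],"rotation":[0,0,-7.5],"grip":0},{"offset":[-10.2,-0.6,-0.8],"rotation":[0,0,-7.5],"grip":0}]'>/dev/null
python3 -m jog '[{"offset":[-10.2,-0.6,-0.8],"rotation":[0,0,-7.5],"grip":0},{"offset":[-10.2,-0.6,-0.8],"rotation":[0,0,-7.5],"grip":0},{"offset":[-10.2,-0.6,-0.8],"rotation":[0,0,-7.5],"grip":0},{"offset":[-10.2,-0.6,-0.8],"rotation":[0,0,-7.5],"grip":0},{"offset":[-10.2,-0.6,-0.8],"rotation":[0,0,-7.5],"grip":0}]'>/dev/null
python3 -m jog '[{"offset":[-10.2,-0.6,-0.8],"rotation":[0,0,-7.5],"grip":0},{"offset":[-10.2,-0.6,-0.8],"rotation":[0,0,-7.5],"grip":0},{"offset":[0,0,0],"rotation":[0,0,0],"grip":0}]' | head -3
python3 - <<'E'
from h import *
for c in ['top','scene']: balls(c)
plan([C[0]+.001,C[1]-.053,.262],frame([0,0,-1],[1,0,0]))
E
```

```text
t: 23.9
tool_pos: [0.4408, -0.2269, 0.2616]
ee_rot: [[-0.0, 1.0, 0.004], [1.0, 0.0, -0.001], [-0.001, 0.004, -1.0]]
red1 [([-128, -54], 0.211, 0.66), ([-19, 9], 0.026, 0.57), ([40, 4], 0.025, 0.49), ([22, -19], 0.022, 0.47), ([7, 5], 0.022, 0.46), ([-36, -7], 0.027, 0.43)]
gold1 [([43, -37], 0.03, 0.66), ([9, -44], 0.027, 0.65), ([-7, -23], 0.021, 0.61), ([-14, -50], 0.027, 0.56), ([24, 27], 0.029, 0.53)]
red1 [([13, -46], 0.028, 0.75), ([41, 2], 0.025, 0.67), ([12, 5], 0.026, 0.61), ([18, -20], 0.027, 0.55), ([-20, 12], 0.022, 0.47), ([-37, -9], 0.023, 0.43)]
gold1 [([26, 28], 0.022, 0.64), ([44, -34], 0.025, 0.59), ([-4, -22], 0.021, 0.52), ([9, -45], 0.024, 0.47), ([-121, -56], 0.111, 0.44), ([-19, -48], 0.027, 0.41)]
rows 3 offset [ 0.  40.   0.4] rot [ 0.11  0.05 -0.01]
```

```bash

python3 -m jog '[{"offset":[26,26,0],"rotation":[0,0,0],"grip":0},{"offset":[26,26,0],"rotation":[0,0,0],"grip":0},{"offset":[25,26,0],"rotation":[0,0,0],"grip":0},{"offset":[0,0,0],"rotation":[0,0,0],"grip":0},{"offset":[0,0,20],"rotation":[0,0,0],"grip":0}]' | head -2
python3 -m jog '[{"offset":[0,0,25],"rotation":[0,0,0],"grip":0},{"offset":[0,0,25],"rotation":[0,0,0],"grip":0},{"offset":[0,0,23],"rotation":[0,0,0],"grip":0},{"offset":[0,0,0],"rotation":[0,0,0],"grip":0}]'
python3 -m jog '[{"offset":[-6,0,0],"rotation":[0,0,0],"grip":0},{"offset":[-6,0,0],"rotation":[0,0,0],"grip":0},{"offset":[-6,0,0],"rotation":[0,0,0],"grip":0},{"offset":[-2,0,0],"rotation":[0,0,0],"grip":0},{"offset":[0,0,0],"rotation":[0,0,0],"grip":0}]'
python3 -m jog '[{"offset":[8,0,0],"rotation":[0,0,0],"grip":0},{"offset":[4,0,-40],"rotation":[0,0,0],"grip":0},{"offset":[0,0,-40],"rotation":[0,0,0],"grip":0},{"offset":[0,-40,-10],"rotation":[0,0,0],"grip":0},{"offset":[0,-40,0],"rotation":[0,0,0],"grip":0}]'|head -2
python3 - <<'E'
from h import *
for c in ['top','scene','wrist']: balls(c)
E
```

```text
t: 24.7
tool_pos: [0.5205, -0.1492, 0.2447]
t: 25.1
tool_pos: [0.5183, -0.1494, 0.1678]
ee_rot: [[0.001, 1.0, 0.001], [1.0, -0.001, -0.001], [-0.001, 0.001, -1.0]]
wrist_force: [-0.4, -0.1, -0.2]
grip_width: 0.0119
finger_force: 30.0
t: 25.6
tool_pos: [0.5199, -0.1703, 0.1707]
ee_rot: [[0.0, 1.0, 0.007], [1.0, -0.0, -0.004], [-0.004, 0.007, -1.0]]
wrist_force: [0.1, 1.0, -0.1]
grip_width: 0.0122
finger_force: 30.0
t: 26.1
tool_pos: [0.4391, -0.157, 0.2614]
red1 [([9, 6], 0.023, 0.56), ([22, -19], 0.022, 0.49), ([41, 4], 0.025, 0.39), ([-15, 9], 0.027, 0.38)]
gold1 [([7, -42], 0.027, 0.61), ([25, 32], 0.029, 0.59), ([44, -39], 0.028, 0.51), ([-12, -50], 0.026, 0.49)]
red1 [([10, 5], 0.024, 0.55), ([13, -18], 0.023, 0.52), ([-36, -20], 0.019, 0.48), ([39, 3], 0.024, 0.47)]
gold1 [([-5, -22], 0.021, 0.68), ([-17, -46], 0.027, 0.62), ([10, -45], 0.025, 0.61), ([26, 27], 0.027, 0.41), ([46, -34], 0.026, 0.4)]
red1 [([8, 5], 0.022, 0.71), ([-21, 5], 0.025, 0.71), ([-37, -22], 0.024, 0.66), ([22, -17], 0.025, 0.56)]
gold1 [([41, -37], 0.029, 0.87), ([16, -45], 0.027, 0.76), ([-16, -48], 0.027, 0.71), ([26, 35], 0.026, 0.59)]
```

```bash

python3 -m jog '[{"offset":[1,27,0],"rotation":[0,0,0],"grip":0},{"offset":[1,27,0],"rotation":[0,0,0],"grip":0},{"offset":[2,27,0],"rotation":[0,0,0],"grip":0},{"offset":[0,0,0],"rotation":[0,0,0],"grip":0},{"offset":[0,0,20],"rotation":[0,0,0],"grip":0}]' | head -2
python3 -m jog '[{"offset":[0,0,25],"rotation":[0,0,0],"grip":0},{"offset":[0,0,25],"rotation":[0,0,0],"grip":0},{"offset":[0,0,23],"rotation":[0,0,0],"grip":0},{"offset":[0,0,0],"rotation":[0,0,0],"grip":0}]'|head -2
python3 -m jog '[{"offset":[-8,0,0],"rotation":[0,0,0],"grip":0},{"offset":[-7,0,0],"rotation":[0,0,0],"grip":0},{"offset":[-6,0,0],"rotation":[0,0,0],"grip":0},{"offset":[-5,0,0],"rotation":[0,0,0],"grip":0},{"offset":[-3,0,0],"rotation":[0,0,0],"grip":0}]'
python3 -m jog '[{"offset":[0,0,0],"rotation":[0,0,0],"grip":0},{"offset":[8,0,0],"rotation":[0,0,0],"grip":0},{"offset":[4,0,-40],"rotation":[0,0,0],"grip":0},{"offset":[0,0,-40],"rotation":[0,0,0],"grip":0},{"offset":[0,-40,-15],"rotation":[0,0,0],"grip":0}]'|head -2
python3 -m jog '[{"offset":[0,-40,0],"rotation":[0,0,0],"grip":0},{"offset":[0,0,0],"rotation":[0,0,0],"grip":0}]'|head -2
python3 - <<'E'
from h import *
for c in ['top','scene','wrist']: balls(c)
E
```

```text
t: 27.05
tool_pos: [0.5216, -0.1537, 0.2413]
t: 27.45
tool_pos: [0.5195, -0.1532, 0.1647]
t: 27.95
tool_pos: [0.5209, -0.1834, 0.1677]
ee_rot: [[0.0, 1.0, 0.007], [1.0, -0.0, -0.003], [-0.003, 0.007, -1.0]]
wrist_force: [-1.0, 0.5, 0.1]
grip_width: 0.0115
finger_force: 30.0
t: 28.45
tool_pos: [0.4829, -0.1706, 0.2653]
t: 28.65
tool_pos: [0.4372, -0.1692, 0.2624]
red1 [([45, 8], 0.023, 0.66), ([9, 8], 0.021, 0.65), ([23, -16], 0.024, 0.54), ([-20, 10], 0.026, 0.48)]
gold1 [([27, 34], 0.029, 0.69), ([-3, -18], 0.019, 0.67), ([-16, -50], 0.029, 0.62), ([39, -39], 0.03, 0.5), ([9, -39], 0.024, 0.41)]
red1 [([-41, -12], 0.023, 0.61), ([-16, 9], 0.019, 0.53), ([17, -19], 0.025, 0.5), ([39, 6], 0.028, 0.45)]
gold1 [([-2, -20], 0.023, 0.56), ([25, 28], 0.023, 0.56), ([-21, -45], 0.026, 0.55), ([11, -44], 0.025, 0.51), ([41, -37], 0.023, 0.43)]
red1 [([44, 2], 0.03, 0.8), ([-21, 3], 0.027, 0.69), ([21, -15], 0.024, 0.65), ([9, 4], 0.022, 0.63), ([-40, -15], 0.024, 0.55)]
gold1 [([41, -39], 0.028, 0.97), ([16, -43], 0.028, 0.94), ([27, 36], 0.027, 0.91), ([-8, -17], 0.02, 0.75), ([-19, -43], 0.028, 0.62)]
```

```bash
python3 - <<'E'
from h import *
plan([C[0]-.060,C[1]-.002,.262],frame([0,0,-1],[.85,-.53,0]),5)
E
```

```text
rows 5 offset [ 1.8 12.  -0.1] rot [0.07 0.01 6.4 ]
```

```bash

python3 -m jog '[{"offset":[1.8,12,0],"rotation":[0,0,6.4],"grip":0},{"offset":[1.8,12,0],"rotation":[0,0,6.4],"grip":0},{"offset":[1.8,12,0],"rotation":[0,0,6.4],"grip":0},{"offset":[1.8,12,0],"rotation":[0,0,6.4],"grip":0},{"offset":[1.8,12,0],"rotation":[0,0,6.4],"grip":0}]'>/dev/null
python3 -m jog '[{"offset":[0,0,0],"rotation":[0,0,0],"grip":0},{"offset":[0,0,30],"rotation":[0,0,0],"grip":0},{"offset":[0,0,30],"rotation":[0,0,0],"grip":0},{"offset":[0,0,28],"rotation":[0,0,0],"grip":0},{"offset":[0,0,0],"rotation":[0,0,0],"grip":0}]'
python3 -m jog '[{"offset":[0,5,1],"rotation":[0,0,0],"grip":0},{"offset":[0,5,1],"rotation":[0,0,0],"grip":0},{"offset":[0,5,1],"rotation":[0,0,0],"grip":0},{"offset":[0,0,0],"rotation":[0,0,0],"grip":0}]'
python3 -m jog '[{"offset":[0,-6,-4],"rotation":[0,0,0],"grip":0},{"offset":[0,0,-40],"rotation":[0,0,0],"grip":0},{"offset":[0,0,-40],"rotation":[0,0,0],"grip":0},{"offset":[0,-35,-12],"rotation":[0,0,0],"grip":0},{"offset":[0,-30,0],"rotation":[0,0,0],"grip":0}]'|head -2
python3 - <<'E'
from h import *
for c in ['top','scene','wrist']: balls(c)
E
```

```text
t: 30.1
tool_pos: [0.4998, -0.1746, 0.1717]
ee_rot: [[0.527, 0.85, 0.003], [0.85, -0.527, -0.0], [0.001, 0.002, -1.0]]
wrist_force: [-0.5, 0.3, 0.7]
grip_width: 0.012
finger_force: 30.0
t: 30.5
tool_pos: [0.5139, -0.1837, 0.1718]
ee_rot: [[0.529, 0.848, 0.007], [0.848, -0.529, -0.004], [0.0, 0.008, -1.0]]
wrist_force: [-0.1, -0.1, -1.1]
grip_width: 0.012
finger_force: 30.0
t: 31.0
tool_pos: [0.4519, -0.1449, 0.2691]
red1 [([44, 13], 0.026, 0.7), ([27, -12], 0.024, 0.55), ([10, 9], 0.022, 0.5), ([-26, -18], 0.023, 0.44), ([-15, 8], 0.027, 0.4)]
gold1 [([8, -45], 0.024, 0.69), ([24, 31], 0.026, 0.68), ([1, -19], 0.021, 0.6), ([37, -42], 0.027, 0.59)]
red1 [([42, 10], 0.024, 0.7), ([-16, 7], 0.024, 0.61), ([-27, -24], 0.02, 0.5), ([9, 9], 0.023, 0.48)]
gold1 [([11, -45], 0.026, 0.64), ([38, -39], 0.026, 0.59), ([0, -19], 0.02, 0.53), ([-17, -51], 0.027, 0.46), ([24, 28], 0.022, 0.43)]
red1 [([8, 5], 0.021, 0.87), ([-28, -27], 0.026, 0.78), ([26, -13], 0.026, 0.72), ([44, 6], 0.027, 0.69), ([-22, 6], 0.025, 0.57)]
gold1 [([36, -40], 0.027, 0.97), ([14, -43], 0.03, 0.74), ([-3, -17], 0.022, 0.71), ([-16, -47], 0.028, 0.71), ([28, -12], 0.025, 0.61), ([28, 36], 0.024, 0.59), ([-116, 28], 0.219, 0.56)]
```

```bash
python3 - <<'E'
from h import *
plan([C[0]+.015,C[1]-.067,.264],frame([0,0,-1],[0,-1,0]),8)
E
```

```text
rows 8 offset [ 6.8 19.   0.4] rot [ 0.04 -0.03  7.25]
```

```bash

python3 -m jog '[{"offset":[6.8,19,0],"rotation":[0,0,7.25],"grip":0},{"offset":[6.8,19,0],"rotation":[0,0,7.25],"grip":0},{"offset":[6.8,19,0],"rotation":[0,0,7.25],"grip":0},{"offset":[6.8,19,0],"rotation":[0,0,7.25],"grip":0},{"offset":[6.8,19,0],"rotation":[0,0,7.25],"grip":0}]'>/dev/null
python3 -m jog '[{"offset":[6.8,19,0],"rotation":[0,0,7.25],"grip":0},{"offset":[6.8,19,0],"rotation":[0,0,7.25],"grip":0},{"offset":[6.8,19,0],"rotation":[0,0,7.25],"grip":0},{"offset":[0,0,0],"rotation":[0,0,0],"grip":0},{"offset":[0,0,0],"rotation":[0,0,0],"grip":0}]'
python3 -m jog '[{"offset":[0,0,25],"rotation":[0,0,0],"grip":0},{"offset":[0,0,25],"rotation":[0,0,0],"grip":0},{"offset":[0,0,25],"rotation":[0,0,0],"grip":0},{"offset":[0,0,0],"rotation":[0,0,0],"grip":0}]'
python3 - <<'E'
from h import *
print(np.round((np.array(env.observe()['tool_pos'])-[*C,0])*1000,1))
E
```

```text
t: 32.45
tool_pos: [0.575, -0.2398, 0.2671]
ee_rot: [[1.0, 0.003, 0.005], [0.003, -1.0, -0.002], [0.005, 0.002, -1.0]]
wrist_force: [-0.1, -0.1, -0.8]
grip_width: 0.0121
finger_force: 30.0
t: 32.85
tool_pos: [0.5741, -0.2385, 0.19]
ee_rot: [[1.0, 0.003, 0.001], [0.003, -1.0, 0.001], [0.001, -0.001, -1.0]]
wrist_force: [-0.3, -0.5, -0.4]
grip_width: 0.0114
finger_force: 30.0
[ 13.6 -65.5 190. ]
```

```bash

python3 -m jog '[{"offset":[0,0,5],"rotation":[0,0,0],"grip":0},{"offset":[0,-3,3],"rotation":[0,0,0],"grip":0},{"offset":[0,-3,4],"rotation":[0,0,0],"grip":0},{"offset":[0,-3,3],"rotation":[0,0,0],"grip":0},{"offset":[0,0,0],"rotation":[0,0,0],"grip":0}]'
python3 -m jog '[{"offset":[0,4,-8],"rotation":[0,0,0],"grip":0},{"offset":[0,3,-40],"rotation":[0,0,0],"grip":0},{"offset":[0,0,-40],"rotation":[0,0,0],"grip":0},{"offset":[0,35,-5],"rotation":[0,0,0],"grip":0},{"offset":[0,35,0],"rotation":[0,0,0],"grip":0}]'|head -2
python3 - <<'E'
from h import *
for c in ['top','scene','wrist']: balls(c); places(c,['bowl'])
E
```

```text
t: 33.35
tool_pos: [0.5759, -0.2313, 0.1786]
ee_rot: [[1.0, 0.001, 0.008], [0.001, -1.0, -0.005], [0.008, 0.005, -1.0]]
wrist_force: [0.1, -2.4, 2.1]
grip_width: 0.0118
finger_force: 30.0
t: 33.85
tool_pos: [0.5754, -0.3082, 0.2739]
red1 [([10, 8], 0.024, 0.68), ([45, 11], 0.025, 0.65), ([28, -10], 0.021, 0.59), ([-19, 6], 0.028, 0.52), ([-30, -21], 0.023, 0.42)]
gold1 [([9, -39], 0.027, 0.62), ([38, -40], 0.028, 0.61), ([-1, -16], 0.024, 0.58), ([-16, -50], 0.026, 0.4)]
top bowl [ 0.563  -0.1702  0.0012] 0.82
red1 [([12, 7], 0.025, 0.67), ([-17, 6], 0.023, 0.66), ([-30, -20], 0.024, 0.52), ([42, 10], 0.023, 0.44), ([21, -13], 0.025, 0.42)]
gold1 [([-4, -18], 0.022, 0.7), ([41, -37], 0.026, 0.61), ([-17, -44], 0.026, 0.52), ([8, -42], 0.027, 0.49), ([16, -132], 0.29, 0.31)]
scene bowl [ 0.5587 -0.1726  0.0008] 0.67
scene bowl [ 0.5426 -0.2189  0.0283] 0.56
red1 [([45, 7], 0.027, 0.87), ([-21, 7], 0.025, 0.85), ([7, 6], 0.02, 0.8), ([27, -12], 0.024, 0.79)]
gold1 [([-16, -45], 0.025, 0.96), ([-4, -15], 0.02, 0.85), ([14, -42], 0.024, 0.81), ([27, 33], 0.025, 0.75), ([36, -38], 0.026, 0.61)]
wrist bowl [ 0.5635 -0.1717  0.0012] 0.83
```

```bash

python3 -m jog '[{"offset":[-2,-24,0],"rotation":[0,0,0],"grip":0},{"offset":[-2,-24,0],"rotation":[0,0,0],"grip":0},{"offset":[-2,-24,0],"rotation":[0,0,0],"grip":0},{"offset":[0,0,0],"rotation":[0,0,0],"grip":0},{"offset":[0,0,28],"rotation":[0,0,0],"grip":0}]'|head -2
python3 -m jog '[{"offset":[0,0,30],"rotation":[0,0,0],"grip":0},{"offset":[0,0,30],"rotation":[0,0,0],"grip":0},{"offset":[0,0,0],"rotation":[0,0,0],"grip":0}]'
python3 -m jog '[{"offset":[0,-8,7],"rotation":[0,0,0],"grip":0},{"offset":[0,-8,5],"rotation":[0,0,0],"grip":0},{"offset":[0,-8,3],"rotation":[0,0,0],"grip":0},{"offset":[0,-7,2],"rotation":[0,0,0],"grip":0},{"offset":[0,0,0],"rotation":[0,0,0],"grip":0}]'
python3 -m jog '[{"offset":[0,6,0],"rotation":[0,0,0],"grip":0},{"offset":[0,4,-40],"rotation":[0,0,0],"grip":0},{"offset":[0,0,-40],"rotation":[0,0,0],"grip":0},{"offset":[0,35,-20],"rotation":[0,0,0],"grip":0},{"offset":[0,45,0],"rotation":[0,0,0],"grip":0}]'|head -2
python3 - <<'E'
from h import *
for c in ['top','scene','wrist']: balls(c); places(c,['bowl'])
E
```

```text
t: 34.95
tool_pos: [0.5704, -0.2364, 0.2462]
t: 35.25
tool_pos: [0.5682, -0.2359, 0.1791]
ee_rot: [[1.0, -0.0, -0.0], [-0.0, -1.0, 0.001], [-0.0, -0.001, -1.0]]
wrist_force: [0.8, -0.1, 0.5]
grip_width: 0.0116
finger_force: 30.0
t: 35.75
tool_pos: [0.5697, -0.204, 0.166]
ee_rot: [[1.0, 0.001, 0.006], [0.001, -1.0, -0.003], [0.006, 0.003, -1.0]]
wrist_force: [-0.6, 0.4, -0.5]
grip_width: 0.0118
finger_force: 30.0
t: 36.25
tool_pos: [0.5699, -0.2955, 0.2706]
red1 [([177, 234], 0.003, 0.65), ([-31, 30], 0.026, 0.63), ([-10, 43], 0.023, 0.56), ([23, 10], 0.024, 0.52), ([-40, 2], 0.024, 0.46), ([52, 22], 0.031, 0.45)]
gold1 [([-10, 13], 0.023, 0.7), ([17, 42], 0.029, 0.5), ([39, -19], 0.025, 0.47), ([-25, -33], 0.024, 0.44), ([-1, -8], 0.027, 0.4), ([-33, 32], 0.028, 0.32)]
top bowl [ 0.5591 -0.1711 -0.0021] 0.91
red1 [([-30, 31], 0.025, 0.66), ([18, 10], 0.024, 0.59), ([-41, 0], 0.024, 0.56), ([-7, 41], 0.02, 0.52), ([48, 22], 0.026, 0.4)]
gold1 [([40, -12], 0.022, 0.68), ([-30, -26], 0.025, 0.6), ([20, 36], 0.023, 0.56), ([-165, 186], 0.002, 0.55), ([5, -10], 0.026, 0.5), ([-12, 12], 0.024, 0.46)]
scene bowl [ 0.5605 -0.1721 -0.002 ] 0.6
scene bowl [ 5.320e-01 -4.633e-01 -1.000e-04] 0.28
red1 [([-12, 39], 0.023, 0.97), ([-33, 28], 0.028, 0.95), ([26, 8], 0.024, 0.88), ([-43, -1], 0.024, 0.69), ([50, 19], 0.028, 0.65)]
gold1 [([-26, -28], 0.026, 0.92), ([-16, 12], 0.021, 0.75), ([36, -18], 0.028, 0.74), ([7, -11], 0.025, 0.74), ([22, 43], 0.024, 0.71), ([-36, 31], 0.028, 0.47)]
```

```bash

python3 -m jog '[{"offset":[9,-27,0],"rotation":[0,0,0],"grip":0},{"offset":[9,-27,0],"rotation":[0,0,0],"grip":0},{"offset":[9,-27,0],"rotation":[0,0,0],"grip":0},{"offset":[0,0,0],"rotation":[0,0,0],"grip":0},{"offset":[0,0,30],"rotation":[0,0,0],"grip":0}]'|head -2
python3 -m jog '[{"offset":[0,0,32],"rotation":[0,0,0],"grip":0},{"offset":[0,0,32],"rotation":[0,0,0],"grip":0},{"offset":[0,0,0],"rotation":[0,0,0],"grip":0}]'
python3 -m jog '[{"offset":[0,-4,1],"rotation":[0,0,0],"grip":0},{"offset":[0,-4,1],"rotation":[0,0,0],"grip":0},{"offset":[0,-4,1],"rotation":[0,0,0],"grip":0},{"offset":[0,0,0],"rotation":[0,0,0],"grip":0}]'
python3 -m jog '[{"offset":[0,6,0],"rotation":[0,0,0],"grip":0},{"offset":[0,4,-40],"rotation":[0,0,0],"grip":0},{"offset":[0,0,-40],"rotation":[0,0,0],"grip":0},{"offset":[-20,35,-15],"rotation":[0,0,0],"grip":0},{"offset":[-20,35,0],"rotation":[0,0,0],"grip":0}]'|head -2
python3 - <<'E'
from h import *
for c in ['top','scene','wrist']: balls(c); places(c,['bowl'])
E
```

```text
t: 37.35
tool_pos: [0.5976, -0.2139, 0.2394]
t: 37.65
tool_pos: [0.5948, -0.2137, 0.1679]
ee_rot: [[1.0, -0.0, -0.001], [-0.0, -1.0, 0.001], [-0.001, -0.001, -1.0]]
wrist_force: [0.1, -0.4, -0.6]
grip_width: 0.0117
finger_force: 30.0
t: 38.05
tool_pos: [0.5969, -0.2016, 0.1699]
ee_rot: [[1.0, 0.001, 0.007], [0.001, -1.0, -0.004], [0.007, 0.004, -1.0]]
wrist_force: [0.5, -0.2, 0.2]
grip_width: 0.0119
finger_force: 30.0
t: 38.55
tool_pos: [0.5563, -0.283, 0.2672]
red1 [([23, 10], 0.025, 0.67), ([-7, 44], 0.023, 0.6), ([47, 21], 0.025, 0.58), ([-40, -1], 0.022, 0.46)]
gold1 [([-27, -33], 0.026, 0.59), ([-12, 13], 0.023, 0.57), ([40, -11], 0.026, 0.48), ([18, 43], 0.03, 0.45), ([1, -10], 0.025, 0.43)]
top bowl [ 0.5612 -0.1687  0.0016] 0.65
red1 [([-43, -2], 0.022, 0.66), ([14, 13], 0.027, 0.48), ([-7, 42], 0.023, 0.44), ([-32, 32], 0.024, 0.4)]
gold1 [([-29, -32], 0.025, 0.67), ([5, -14], 0.024, 0.64), ([-11, 11], 0.018, 0.62), ([44, -8], 0.019, 0.62), ([18, 37], 0.021, 0.44)]
scene bowl [ 0.5585 -0.1718 -0.0029] 0.74
scene bowl [ 0.576  -0.1641  0.0273] 0.26
red1 [([49, 17], 0.03, 0.73), ([-39, -3], 0.02, 0.69), ([-11, 41], 0.023, 0.62), ([24, 14], 0.026, 0.61), ([-33, 28], 0.026, 0.58), ([5, -11], 0.025, 0.26)]
gold1 [([-14, 13], 0.019, 0.96), ([9, -13], 0.024, 0.88), ([-26, -27], 0.024, 0.65), ([18, 44], 0.026, 0.56), ([36, -11], 0.026, 0.55), ([-39, -1], 0.021, 0.5)]
wrist bowl [ 0.5615 -0.171  -0.0018] 0.66
```

```bash

python3 -m jog '[{"offset":[-9,-19,0],"rotation":[0,0,0],"grip":0},{"offset":[-9,-19,0],"rotation":[0,0,0],"grip":0},{"offset":[-9,-18,0],"rotation":[0,0,0],"grip":0},{"offset":[0,0,0],"rotation":[0,0,0],"grip":0},{"offset":[0,0,28],"rotation":[0,0,0],"grip":0}]'|head -2
python3 -m jog '[{"offset":[0,0,28],"rotation":[0,0,0],"grip":0},{"offset":[0,0,28],"rotation":[0,0,0],"grip":0},{"offset":[0,0,0],"rotation":[0,0,0],"grip":0}]'
python3 -m jog '[{"offset":[0,-4,3],"rotation":[0,0,0],"grip":0},{"offset":[0,-4,2],"rotation":[0,0,0],"grip":0},{"offset":[0,0,0],"rotation":[0,0,0],"grip":0}]'
python3 -m jog '[{"offset":[0,6,-4],"rotation":[0,0,0],"grip":0},{"offset":[0,4,-40],"rotation":[0,0,0],"grip":0},{"offset":[0,0,-40],"rotation":[0,0,0],"grip":0},{"offset":[-30,30,-15],"rotation":[0,0,0],"grip":0},{"offset":[-35,0,0],"rotation":[0,0,0],"grip":0}]'|head -2
python3 - <<'E'
from h import *
for c in ['top','scene','wrist']: balls(c); places(c,['bowl','crock'])
print(env.observe()['joint_positions'])
E
```

```text
t: 39.65
tool_pos: [0.5307, -0.2266, 0.2386]
t: 39.95
tool_pos: [0.5287, -0.2258, 0.1763]
ee_rot: [[1.0, 0.0, 0.001], [0.0, -1.0, 0.001], [0.001, -0.001, -1.0]]
wrist_force: [1.0, -0.3, -0.3]
grip_width: 0.012
finger_force: 30.0
t: 40.25
tool_pos: [0.5299, -0.2179, 0.1756]
ee_rot: [[1.0, 0.001, 0.007], [0.001, -1.0, -0.004], [0.007, 0.004, -1.0]]
wrist_force: [-0.5, 0.1, -1.1]
grip_width: 0.0119
finger_force: 30.0
t: 40.75
tool_pos: [0.4642, -0.2608, 0.2761]
red1 [([-32, 30], 0.029, 0.69), ([49, 18], 0.029, 0.62), ([20, 13], 0.025, 0.53), ([-10, 43], 0.02, 0.52), ([-39, 4], 0.025, 0.48)]
gold1 [([-12, 13], 0.022, 0.53), ([-1, -7], 0.024, 0.53), ([18, 43], 0.031, 0.51), ([39, -9], 0.026, 0.43), ([-26, -27], 0.025, 0.43)]
top bowl [ 0.565  -0.1699  0.001 ] 0.72
top crock [ 0.5817 -0.1636  0.0218] 0.74
top crock [0.5905 0.1708 0.0043] 0.72
red1 [([-40, 3], 0.023, 0.52), ([-31, 31], 0.022, 0.52), ([46, 18], 0.026, 0.49), ([17, 12], 0.025, 0.44), ([-7, 41], 0.025, 0.4)]
gold1 [([18, 39], 0.021, 0.64), ([-28, -21], 0.024, 0.59), ([40, -9], 0.024, 0.46), ([4, -12], 0.027, 0.44)]
scene bowl [ 5.602e-01 -1.712e-01 -2.000e-04] 0.93
scene bowl [ 0.6012 -0.1821  0.0204] 0.72
scene crock [ 0.5943  0.1685 -0.0018] 0.64
red1 [([-97, -86], 0.125, 0.7), ([-35, 29], 0.024, 0.69), ([22, 14], 0.024, 0.67), ([-38, -3], 0.022, 0.65), ([47, 15], 0.026, 0.58)]
gold1 [([40, -10], 0.024, 0.91), ([-100, -80], 0.23, 0.74), ([17, 40], 0.022, 0.69), ([5, -14], 0.028, 0.6), ([-17, 13], 0.018, 0.57)]
wrist bowl [ 0.564  -0.1694  0.0021] 0.58
[-41.8811341   18.39721254  73.82558026   0.09609617  87.41244823
  48.08101707]
```

```bash
python3 - <<'E'
from h import *
R=frame([.428,-.008,-.904],[.904,.016,.428])
plan([.4845,.172,.281],R,14)
E
```

```text
rows 14 offset [ 24.1 -24.   -4.3] rot [-1.43  1.38 -6.37]
```

```bash

python3 -m jog '[{"offset":[24.1,-24,-4.3],"rotation":[-1.43,1.38,-6.37],"grip":0},{"offset":[24.1,-24,-4.3],"rotation":[-1.43,1.38,-6.37],"grip":0},{"offset":[24.1,-24,-4.3],"rotation":[-1.43,1.38,-6.37],"grip":0},{"offset":[24.1,-24,-4.3],"rotation":[-1.43,1.38,-6.37],"grip":0},{"offset":[24.1,-24,-4.3],"rotation":[-1.43,1.38,-6.37],"grip":0}]'|head -2
python3 -m jog '[{"offset":[24.1,-24,-4.3],"rotation":[-1.43,1.38,-6.37],"grip":0},{"offset":[24.1,-24,-4.3],"rotation":[-1.43,1.38,-6.37],"grip":0},{"offset":[24.1,-24,-4.3],"rotation":[-1.43,1.38,-6.37],"grip":0},{"offset":[24.1,-24,-4.3],"rotation":[-1.43,1.38,-6.37],"grip":0},{"offset":[24.1,-24,-4.3],"rotation":[-1.43,1.38,-6.37],"grip":0}]'|head -2
python3 -m jog '[{"offset":[24.1,-24,-4.3],"rotation":[-1.43,1.38,-6.37],"grip":0},{"offset":[24.1,-24,-4.3],"rotation":[-1.43,1.38,-6.37],"grip":0},{"offset":[24.1,-24,-4.3],"rotation":[-1.43,1.38,-6.37],"grip":0},{"offset":[24.1,-24,-4.3],"rotation":[-1.43,1.38,-6.37],"grip":0},{"offset":[0,0,0],"rotation":[0,0,0],"grip":0}]'|head -3
python3 - <<'E'
from h import *
R=frame([.428,-.008,-.904],[.904,.016,.428])
show(); plan([.4845,.172,.281],R); T=np.array(env.observe()['tool_pos']); print('tip nominal',T+.148*np.array(env.observe()['ee_rot'])[:,2])
for c in ['scene','top','wrist']: shot(c); places(c,['spoon_tip','crock','spoon_grip'])
E
```

```text
t: 42.0
tool_pos: [0.5534, -0.1138, 0.2927]
t: 42.5
tool_pos: [0.5506, 0.0555, 0.2968]
t: 43.0
tool_pos: [0.4821, 0.1741, 0.2809]
ee_rot: [[-0.017, 0.904, 0.427], [1.0, 0.021, -0.005], [-0.014, 0.427, -0.904]]
t 43.0 [0.4821 0.1741 0.2809] [[-0.017, 0.904, 0.427], [1.0, 0.021, -0.005], [-0.014, 0.427, -0.904]] w 0.0117 F [ 0.8 -0.8 -1.4] ff 30.0
rows 1 offset [-2.1  2.2  1. ] rot [-0.03 -0.16  0.3 ]
tip nominal [0.54530219 0.17330751 0.14709415]
scene spoon_tip [0.547  0.1718 0.1486] 0.64
scene spoon_tip [0.7363 0.0514 0.0046] 0.49
scene crock [ 0.5753 -0.1617  0.0251] 0.67
scene crock [ 0.5912  0.1708 -0.0029] 0.6
scene spoon_grip [0.4736 0.179  0.2997] 0.75
top spoon_tip [0.549  0.1687 0.1473] 0.74
top crock [0.5924 0.1736 0.001 ] 0.63
top crock [ 0.5573 -0.1682  0.0087] 0.19
top spoon_grip [0.4783 0.1703 0.2989] 0.59
wrist spoon_tip [0.5512 0.1634 0.148 ] 0.95
wrist crock [0.593  0.1711 0.0018] 0.75
wrist spoon_grip [0.4765 0.1712 0.2965] 0.61
```

```bash

python3 -m jog '[{"offset":[-2,2.2,1],"rotation":[0,0,0],"grip":0},{"offset":[0,0,25],"rotation":[0,0,0],"grip":0},{"offset":[0,0,25],"rotation":[0,0,0],"grip":0},{"offset":[0,0,25],"rotation":[0,0,0],"grip":0},{"offset":[0,0,25],"rotation":[0,0,0],"grip":0}]'
python3 -m jog '[{"offset":[0,0,20],"rotation":[0,0,0],"grip":0},{"offset":[0,0,15],"rotation":[0,0,0],"grip":0},{"offset":[0,0,10],"rotation":[0,0,0],"grip":0},{"offset":[0,0,0],"rotation":[0,0,0],"grip":0}]'
```

```text
t: 44.1
tool_pos: [0.5319, 0.1696, 0.1922]
ee_rot: [[-0.011, 0.901, 0.433], [1.0, 0.016, -0.006], [-0.013, 0.433, -0.901]]
wrist_force: [2.0, 2.1, 2.9]
grip_width: 0.0118
finger_force: 30.0
t: 44.5
tool_pos: [0.5494, 0.1687, 0.1495]
ee_rot: [[-0.011, 0.904, 0.427], [1.0, 0.016, -0.008], [-0.014, 0.427, -0.904]]
wrist_force: [0.5, 0.5, -0.3]
grip_width: 0.0117
finger_force: 30.0
```

```bash

python3 -m jog '[{"offset":[0,0,3],"rotation":[0,0,0],"grip":0},{"offset":[0,0,2],"rotation":[0,0,0],"grip":0},{"offset":[0,0,0],"rotation":[0,0,0],"grip":0}]'
python3 -m jog '[{"offset":[0,0,0],"rotation":[0,0,0],"grip":20},{"offset":[0,0,0],"rotation":[0,0,0],"grip":40},{"offset":[0,0,0],"rotation":[0,0,0],"grip":50},{"offset":[0,0,0],"rotation":[0,0,0],"grip":50},{"offset":[0,0,0],"rotation":[0,0,0],"grip":50}]'
python3 -m jog '[{"offset":[0,0,-15],"rotation":[0,0,0],"grip":50},{"offset":[0,0,-25],"rotation":[0,0,0],"grip":50},{"offset":[0,0,-35],"rotation":[0,0,0],"grip":50},{"offset":[0,0,-35],"rotation":[0,0,0],"grip":50},{"offset":[0,0,-30],"rotation":[0,0,0],"grip":50}]'|head -2
python3 - <<'E'
from h import *
for c in ['scene','wrist','top']:
    shot(c); places(c,['spoon_grip','spoon','crock'])
for c in ['top','scene']: balls(c); places(c,['bowl'])
places('top',['jam_jar','stamp']); show()
E
```

```text
t: 44.8
tool_pos: [0.5516, 0.1689, 0.1464]
ee_rot: [[-0.011, 0.903, 0.429], [1.0, 0.016, -0.007], [-0.013, 0.429, -0.903]]
wrist_force: [0.3, -0.4, -0.8]
grip_width: 0.0116
finger_force: 30.0
t: 45.3
tool_pos: [0.5515, 0.1689, 0.1461]
ee_rot: [[-0.011, 0.903, 0.429], [1.0, 0.016, -0.007], [-0.014, 0.429, -0.903]]
wrist_force: [0.1, -0.5, 0.2]
grip_width: 0.0491
finger_force: 0.0
t: 45.8
tool_pos: [0.4908, 0.17, 0.2742]
scene spoon_grip [0.545  0.1802 0.1676] 0.55
scene spoon_grip [ 0.5358 -0.196   0.027 ] 0.38
scene spoon [0.5679 0.1717 0.0951] 0.76
scene crock [ 0.53   -0.4636 -0.    ] 0.61
scene crock [ 0.6019 -0.1837  0.0257] 0.17
wrist spoon_grip [0.5454 0.172  0.1623] 0.86
wrist spoon [0.5606 0.1681 0.0986] 0.59
wrist crock [ 0.5962  0.1704 -0.0006] 0.84
top spoon_grip [0.5441 0.1746 0.1583] 0.6
top spoon_grip [ 0.5517 -0.1273  0.0207] 0.16
top spoon [0.565  0.1682 0.0991] 0.56
top crock [ 0.589   0.174  -0.0006] 0.88
red1 [([-31, 32], 0.028, 0.64), ([-8, 42], 0.02, 0.49), ([-40, 2], 0.026, 0.46), ([46, 21], 0.026, 0.41), ([21, 11], 0.023, 0.41)]
gold1 [([-13, 12], 0.022, 0.67),
[... 170 characters left out ...]
owl [ 5.592e-01 -1.735e-01 -4.000e-04] 0.6
red1 [([-8, 42], 0.025, 0.64), ([-43, -2], 0.022, 0.59), ([46, 20], 0.025, 0.57), ([16, 8], 0.026, 0.43), ([-34, 29], 0.023, 0.42)]
gold1 [([-12, 15], 0.025, 0.65), ([4, -15], 0.025, 0.65), ([18, 42], 0.022, 0.56), ([-29, -23], 0.028, 0.55), ([41, -9], 0.02, 0.52)]
scene bowl [ 0.5575 -0.1721 -0.0009] 0.67
scene bowl [0.7356 0.0554 0.0032] 0.45
top jam_jar [ 0.3962  0.0137 -0.003 ] 0.71
top jam_jar [ 5.907e-01  1.732e-01 -5.000e-04] 0.39
top stamp [0.7344 0.0572 0.0029] 0.97
top stamp [ 0.5525 -0.1322  0.0226] 0.53
t 46.9 [0.4915 0.17   0.2726] [[-0.011, 0.903, 0.429], [1.0, 0.016, -0.007], [-0.014, 0.429, -0.903]] w 0.0501 F [-1.2  0.6 -0.1] ff 0.0
```

The spoon is back in the pot in its original pose. All ten balls are in the bowl, each within about 32 mm of one of the other colour, and the bowl hasn't shifted. I'm handing the job in.

```bash
python3 -c "
from station import env
print(env.close_job())"
```

```text
the job is handed in; nothing more can be done
None
```

Job handed in at about 47 s of the 72 s: chocolates stirred down to the floor, each ball within about 32 mm (centre to centre) of one of the other colour by the cameras, all ten still in the bowl, no bowl shift measured, and the spoon back head down in its pot; `close_job` returned no verdict.

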